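Fit the plates, weigh the side dishes and sort them

TASK

Press the loose steel plate down into the pan of the kitchen scale until it clicks in and sits flush, and press the loose terracotta tile flush into the lower shelf of the bamboo stand in the same way. Then weigh the lidded black dishes one at a time, from the smallest to the largest, each let go of while it stands centred on the steel plate: full ones, which swing the needle into the green part of the dial, go upright on the lower shelf of the stand, and the nearly empty ones (needle stays in the red) go upright into the green box. Leave the glass dishes and the black bowl on the upper shelf alone.

Things in the scene. Friction and masses are not known exactly. Their poses are not given: they have to be found in the camera images.
- steel_plate: brushed steel weighing plate, 110 mm (its x) by 64 mm (its y) by 8 mm thick, 150 g. Origin at the centre of the underside. Starts flat on the worktop. Laid in its recess, long side along x, it first rests on the bars, underside 11 mm above the surroundings; pressed in the middle with 10 to 20 N it clicks to the floor, top level with the surroundings.
- tile: terracotta tile, 110 mm (its x) by 64 mm (its y) by 8 mm thick, 150 g. Origin at the centre of the underside. Starts flat on the worktop. Seats in the shelf's recess as the steel plate does in the pan's: rests on the bars 11 mm high, then clicks down level when pressed with 10 to 20 N.
- pan_seat (a point): middle of the grey scale pan, at its surface, 58 mm above the worktop when unloaded; sinks with the pan. Pan 178 mm (x) by 115 mm (y). Recess: channel along x, 8 mm deep, 72 mm wide, crossed by two sprung bars (20 mm thick, 48 mm long along y, at x = +-63 mm, tops 15 mm above the surface). Pressing first sinks the pan to its stop, then clicks the plate in.
- scale_pan (a joint): how far the sprung pan has sunk, m, 0 to 0.020 (stop, at about 10 N). Fitted plate alone: about 0.002; with a nearly empty dish 0.005 to 0.007; with a full dish 0.010 to 0.014. Over 0.0085 the needle is in the green.
- scale: white kitchen scale base, on which the pan moves straight up and down. Origin on the worktop under the pan's middle; x along the pan's recess; the dial lies face up at 128 mm on the -x side. Fixed during a run.
- shelf_seat (a point): middle of the lower shelf's recess, at the shelf's surface, 50 mm above the worktop. Recess: channel along x, 8 mm deep, 72 mm wide, crossed by two sprung bars (20 mm thick, 48 mm long along y, at x = +-63 mm, tops 15 mm above the surface). Does not move in a run.
- stand: bamboo two-tier stand. Origin on the worktop under the lower shelf's middle. Lower shelf 170 mm (x) by 254 mm (y) inside a lip 12 mm tall. Upper shelf (top 127 mm up) begins 85 mm from the origin on the +x side; glass dishes and black bowl stand on it. Does not move in a run.
- green_box: green plastic box, outside 150 mm (x) by 230 mm (y) by 75 mm tall, walls and floor 4 mm thick, open on top. Origin at the centre of the underside. Its flip lid stands open on the +x edge, leaning back, about 150 mm tall; leave it so. Fixed during a run.
- small_p: lidded dish, one rigid piece: matte black cylinder 46 mm across, 36 mm tall, bamboo lid 4 mm, round knob 24 mm across in the middle, from 40 to 60 mm above the underside. Origin at the centre of the underside, z up. Either full (430 to 580 g) or nearly empty (170 to 230 g), which cannot be seen. Smallest size; one or none of this size is present.
- small_q: lidded dish, one rigid piece: matte black cylinder 46 mm across, 36 mm tall, bamboo lid 4 mm, round knob 24 mm across in the middle, from 40 to 60 mm above the underside. Origin at the centre of the underside, z up. Either full (430 to 580 g) or nearly empty (170 to 230 g), which cannot be seen. Smallest size; one or none of this size is present.
- medium_p: lidded dish, one rigid piece: matte black cylinder 56 mm across, 36 mm tall, bamboo lid 4 mm, round knob 24 mm across in the middle, from 40 to 60 mm above the underside. Origin at the centre of the underside, z up. Either full (430 to 580 g) or nearly empty (170 to 230 g), which cannot be seen. Middle size; one or none of this size is present.
- medium_q: lidded dish, one rigid piece: matte black cylinder 56 mm across, 36 mm tall, bamboo lid 4 mm, round knob 24 mm across in the middle, from 40 to 60 mm above the underside. Origin at the centre of the underside, z up. Either full (430 to 580 g) or nearly empty (170 to 230 g), which cannot be seen. Middle size; one or none of this size is present.
- large_p: lidded dish, one rigid piece: matte black cylinder 66 mm across, 36 mm tall, bamboo lid 4 mm, round knob 24 mm across in the middle, from 40 to 60 mm above the underside. Origin at the centre of the underside, z up. Either full (430 to 580 g) or nearly empty (170 to 230 g), which cannot be seen. Largest size; one or none of this size is present.
- large_q: lidded dish, one rigid piece: matte black cylinder 66 mm across, 36 mm tall, bamboo lid 4 mm, round knob 24 mm across in the middle, from 40 to 60 mm above the underside. Origin at the centre of the underside, z up. Either full (430 to 580 g) or nearly empty (170 to 230 g), which cannot be seen. Largest size; one or none of this size is present.
- glass_dish_1: clear glass side dish, 80 mm across, 35 mm tall, on the upper shelf; leave alone
- glass_dish_2: green glass side dish, 60 mm across, 35 mm tall, on the upper shelf; leave alone
- black_bowl: matte black bowl, 90 mm across, 40 mm tall, on the upper shelf; leave alone

How it is judged:
On the way, in this order (a step that is already met when the one before it is completed fails the run):
1. the steel plate sits flush in the scale pan and the tile flush in the lower shelf (horizontal distance between steel_plate and pan_seat below 0.006 m and z of steel_plate in the frame of pan_seat below -0.006 m and angle between each of steel_plate, tile's own z axis and vertical below 0.04 rad and horizontal distance between tile and shelf_seat below 0.006 m and z of tile in the frame of shelf_seat below -0.006 m), for 0.2 s.
2. the small dish stands free and centred on the fitted plate (horizontal distance between small_p and pan_seat below 0.012 m and z of small_p in the frame of pan_seat between -0.004 and 0.005 m and angle between small_p's own z axis and vertical below 0.08 rad and linear speed of small_p below 0.02 m/s and contact force between small_p and the fingers below 0.05 N), for 0.3 s.
3. the small dish stands free and centred on the fitted plate (horizontal distance between small_q and pan_seat below 0.012 m and z of small_q in the frame of pan_seat between -0.004 and 0.005 m and angle between small_q's own z axis and vertical below 0.08 rad and linear speed of small_q below 0.02 m/s and contact force between small_q and the fingers below 0.05 N), for 0.3 s.
4. the medium dish stands free and centred on the fitted plate (horizontal distance between medium_p and pan_seat below 0.012 m and z of medium_p in the frame of pan_seat between -0.004 and 0.005 m and angle between medium_p's own z axis and vertical below 0.08 rad and linear speed of medium_p below 0.02 m/s and contact force between medium_p and the fingers below 0.05 N), for 0.3 s.
5. the medium dish stands free and centred on the fitted plate (horizontal distance between medium_q and pan_seat below 0.012 m and z of medium_q in the frame of pan_seat between -0.004 and 0.005 m and angle between medium_q's own z axis and vertical below 0.08 rad and linear speed of medium_q below 0.02 m/s and contact force between medium_q and the fingers below 0.05 N), for 0.3 s.
6. the large dish stands free and centred on the fitted plate (horizontal distance between large_p and pan_seat below 0.012 m and z of large_p in the frame of pan_seat between -0.004 and 0.005 m and angle between large_p's own z axis and vertical below 0.08 rad and linear speed of large_p below 0.02 m/s and contact force between large_p and the fingers below 0.05 N), for 0.3 s.
7. the large dish stands free and centred on the fitted plate (horizontal distance between large_q and pan_seat below 0.012 m and z of large_q in the frame of pan_seat between -0.004 and 0.005 m and angle between large_q's own z axis and vertical below 0.08 rad and linear speed of large_q below 0.02 m/s and contact force between large_q and the fingers below 0.05 N), for 0.3 s.
At the end, for the whole second after the job is handed in: Steel plate and tile each within 6 mm of centre, under 2 mm proud, level; every full dish upright on the lower shelf, every light one upright in the green box. On the way each dish, smallest first, stood let go within 12 mm of the middle of the fitted plate (all of step 1 and x of small_p in the frame of shelf_seat between -0.085 and 0.085 m and y of small_p in the frame of shelf_seat between -0.127 and 0.127 m and z of small_p in the frame of shelf_seat between -0.004 and 0.006 m and angle between each of small_p, small_q, medium_p, medium_q, large_p, large_q's own z axis and vertical below 0.1 rad and linear speed of each of small_p, small_q, medium_p, medium_q, large_p, large_q below 0.02 m/s and x of small_q in the frame of green_box between -0.071 and 0.071 m and y of small_q in the frame of green_box between -0.111 and 0.111 m and z of small_q in the frame of green_box between 0 and 0.012 m and x of medium_p in the frame of green_box between -0.071 and 0.071 m and y of medium_p in the frame of green_box between -0.111 and 0.111 m and z of medium_p in the frame of green_box between 0 and 0.012 m and x of medium_q in the frame of shelf_seat between -0.085 and 0.085 m and y of medium_q in the frame of shelf_seat between -0.127 and 0.127 m and z of medium_q in the frame of shelf_seat between -0.004 and 0.006 m and x of large_p in the frame of green_box between -0.071 and 0.071 m and y of large_p in the frame of green_box between -0.111 and 0.111 m and z of large_p in the frame of green_box between 0 and 0.012 m and x of large_q in the frame of shelf_seat between -0.085 and 0.085 m and y of large_q in the frame of shelf_seat between -0.127 and 0.127 m and z of large_q in the frame of shelf_seat between -0.004 and 0.006 m); the robot touches nothing.
It fails at once if the clear glass dish on the upper shelf is disturbed (distance of glass_dish_1 from where it was at the start of the episode above 0.03 m).
It fails at once if the green glass dish on the upper shelf is disturbed (distance of glass_dish_2 from where it was at the start of the episode above 0.03 m).
It fails at once if the black bowl on the upper shelf is disturbed (distance of black_bowl from where it was at the start of the episode above 0.03 m).
Of small_p, small_q only 1 to 1 are there at a start; the rules pass over those that are not, and their reading is None.
Of medium_p, medium_q only 1 to 1 are there at a start; the rules pass over those that are not, and their reading is None.
Of large_p, large_q only 1 to 1 are there at a start; the rules pass over those that are not, and their reading is None.
Of small_p, small_q, medium_p, medium_q, large_p, large_q only 5 to 5 are there at a start; the rules pass over those that are not, and their reading is None.
At some moment in a run one of small_p, small_q, medium_p, medium_q, large_p, large_q may be knocked a few centimetres aside while the robot is not near it.
It also fails if it takes over 210 s, if anything falls off the work surface, if the arm or the gripper's body presses on something with over 40 N, if the wrist force passes 120 N, or if a joint passes its speed limit or range.

ROBOT

A 7-joint arm with a two-finger parallel gripper is mounted at the origin on the work surface. World frame = base frame: x ahead of the robot, y to its left, z up, the work surface at z = 0. Lengths are in m, angles in rad, forces in N, time in s.
With the tool pointing down it reaches from about 0.4 to 0.85 m from the base axis. Payload 10.4 kg.
Tool frame: the origin (TCP) lies on the front face of the gripper's body, between the roots of the fingers; the fingertips stand 70 mm ahead of it and the grasp point (between the pads) lies 51 mm ahead of it (grasp_offset is the distance from the TCP to the grasp point, in m); z points along the fingers, y is the direction in which the jaws open and shut (so a half turn about z gives the same grasp; the last joint's range is limited). The gripper opens to 87 mm and grips with 3 to 60 N. Pads are 19 mm wide; open, the fingers measure 117 mm over their backs; the gripper's body (75 mm by 190 mm) begins 51 mm behind the grasp point.
Start: joints at [1.224, 0.332, -0.065, 1.46, 0.022, 1.35, -0.088], TCP at [0.199, -0.593, 0.292] pointing down, gripper open.
Joint ranges: [-2.6, 2.6], [-0.5, 2.12], [-1.47, 1.34], [0.16, 2.42], [-1.27, 4.41], [0.06, 2.06], [-2.6, 2.6]. Speed limits (rad/s): [2.22, 2.22, 2.79, 2.79, 3.14, 3.14, 3.14].

INTERFACE

Orientations are given as a unit quaternion [x, y, z, w].
In Python, from bench import * gives the robot as it stands. The module is installed in compiled form; this text tells all that it offers.
- The arm moves only by the tool arm_command, never from a script. Its argument "commands" is a list of rows, each a list of 3 entries, a list of its own where there are three numbers: the opening in per cent of the stroke, from 0 (shut) to 100 (fully open), then the shift along the tool's x, y, z in m, then the turn, a rotation vector about the tool's x, y, z in rad. A call has exactly 10 rows; each row is the pose to reach, as a shift and turn from the pose commanded when the call began, along the tool's axes at that moment; what a row does not reach only later rows make up. A row lasts 1/12 s, in which the tool goes at most 41.7 mm and 7.16 degrees, less where a joint would pass 70% of its speed; a pose out of reach is approached as far as the arm can. A call with a gripper value outside its range is refused whole. The fingers move at their own pace and stop on an object; "squeeze" is the grip in N (left out, the last holds). Time passes only in rows, so rows that repeat a pose let the fingers close, or fill a call up. It gives the time, the measured TCP pose, the force and the opening at its end, in the units of the state.
- read_state(): the state, without advancing time (a new reading comes with each control period).
- camera(name): name is "scene" or "top" or "wrist"; returns a dict with "pixels" (400x640x3 uint8, red, green, blue), "fx", "fy", "cx", "cy" (pixels), "dist_coeffs" ([k1, k2, p1, p2, k3] as OpenCV has them; the pictures are not rectified), "rvec" (rotation vector, rad) and "tvec" (3), from world to camera coordinates, as OpenCV has them; the wrist camera has in their place "mount" (4x4, takes a point from camera to tool coordinates, whose origin is the TCP and whose axes are the flange's). Camera axes: x right, y down, z forward; pixel columns grow to the right and rows downward; lengths in m; the calibration is good to about 2 mm. A picture is of the moment at which its call begins: read the wrist's pose just before it. There is no depth.
- close_job(): hands the job in, once; it reports no verdict.
The state is a dict: "time": time; "joint_positions": joint angles; "joint_vel": joint speeds; "joint_torque": joint torques, N m; "ee_pos": TCP position; "eef_rot": TCP orientation; "ft_force": force on the tool from outside, world axes, zero at the start; "torque": the same for the moment, N m; "width": finger opening in m.
Only numpy, scipy, OpenCV 4.12 (cv2) and the standard library are available. Lean on these libraries where they do the work, as an engineer would, in place of code of your own. Each camera call takes 0.05 s, during which the arm holds its last target.

## Working session

There is one attempt and no reset: what is moved stays moved. The work goes in short steps, Python scripts to look and compute and a tool call to move; the robot and the scene stay as the last step left them, time stands still between calls to the robot, and variables do not carry over. Pictures are saved under pics/ and viewed, and the job is handed in when it is done.

Besides the shell and the picture viewer there is one more tool, called as name(argument=value, ...), one argument or row to a line, values as JSON. arm_command: Moves the arm, as the interface text tells. Its arguments: {"type":"object","properties":{"commands":{"type":"array","items":{"type":"array"}},"squeeze":{"type":"number"}},"required":["commands"]}

```bash
mkdir -p pics; ls; cat > h.py <<'E'
from bench import *
import numpy as np, cv2
from scipy.spatial.transform import Rotation as R
def snap(n,fn=None):
    s=read_state(); c=camera(n); c['s']=s
    if fn: cv2.imwrite('pics/'+fn+'.png',cv2.cvtColor(c['pixels'],cv2.COLOR_RGB2BGR))
    return c
def ext(c):
    # returns Rwc (cam->world), origin
    if 'mount' in c:
        s=c['s']; T=np.eye(4);T[:3,:3]=R.from_quat(s['eef_rot']).as_matrix();T[:3,3]=s['ee_pos']
        T=T@np.array(c['mount']); return T[:3,:3],T[:3,3]
    Rm=cv2.Rodrigues(np.array(c['rvec'],float))[0]; return Rm.T,-Rm.T@np.array(c['tvec'],float).ravel()
def K(c): return np.array([[c['fx'],0,c['cx']],[0,c['fy'],c['cy']],[0,0,1.]])
def px2w(c,pts,z):
    u=cv2.undistortPoints(np.array(pts,float).reshape(-1,1,2),K(c),np.array(c['dist_coeffs'],float)).reshape(-1,2)
    Rw,o=ext(c); d=np.c_[u,np.ones(len(u))]@Rw.T
    z=np.broadcast_to(z,len(u)); return o+d*((z-o[2])/d[:,2])[:,None]
def w2px(c,P):
    Rw,o=ext(c); P=np.array(P,float).reshape(-1,3)
    rv=cv2.Rodrigues(Rw.T)[0]; return cv2.projectPoints(P,rv,-Rw.T@o,K(c),np.array(c['dist_coeffs'],float))[0].reshape(-1,2)
E
python3 - <<'E'
from h import *
s=read_state(); print({k:np.round(v,4) for k,v in s.items()})
for n in ['scene','top','wrist']:
    c=snap(n,n+'0'); print(n,c['fx'],c['cx'],c['cy'],c['dist_coeffs'],ext(c))
E
```

```text
pics
{'time': np.float64(0.0), 'joint_positions': array([ 1.2244,  0.3329, -0.0647,  1.4609,  0.0216,  1.3499, -0.0885]), 'joint_vel': array([ 0.0011,  0.0009, -0.0012,  0.0009,  0.0002, -0.0006, -0.0007]), 'joint_torque': array([ 9.00000e-04, -6.23266e+01,  2.51000e-02, -3.89896e+01,
       -6.14000e-02,  3.98000e-02,  2.00000e-04]), 'ee_pos': array([ 0.1988, -0.5923,  0.2915]), 'eef_rot': array([ 9.869e-01,  1.612e-01, -1.000e-04, -7.000e-04]), 'ft_force': array([-0.4604, -0.0127,  0.6389]), 'torque': array([-0.033 ,  0.0563,  0.0142]), 'width': np.float64(0.0867)}
scene 463.73025291818414 326.4423123059884 196.03659190918165 [-0.06210276  0.          0.          0.          0.        ] (array([[-0.64839095,  0.47062665, -0.59841435],
       [ 0.76107185,  0.38114161, -0.52488163],
       [-0.01894268, -0.79576481, -0.60530946]]), array([1.22264736, 0.63655529, 0.77035296]))
top 511.4812277232764 309.2145659034707 197.47101620354326 [-0.03176086  0.          0.          0.          0.        ] (array([[-0.01016351, -0.99307485,  0.1170429 ],
       [-0.9999016 ,  0.00896136, -0.0107927 ],
       [ 0.0096691 , -0.11714108, -0.99306821]]), array([0.36290793, 0.06118105, 1.61115556]))
wrist 286.3353928202693 326.8691633824947 201.4386842848468 [-0.04434021  0.          0.          0.          0.        ] (array([[ 0.3179738 , -0.90554151, -0.28086871],
       [-0.94809837, -0.30415765, -0.09272326],
       [-0.00146361,  0.29577473, -0.9552566 ]]), array([ 0.27651453, -0.56729942,  0.38325238]))
```

View pics/scene0.png

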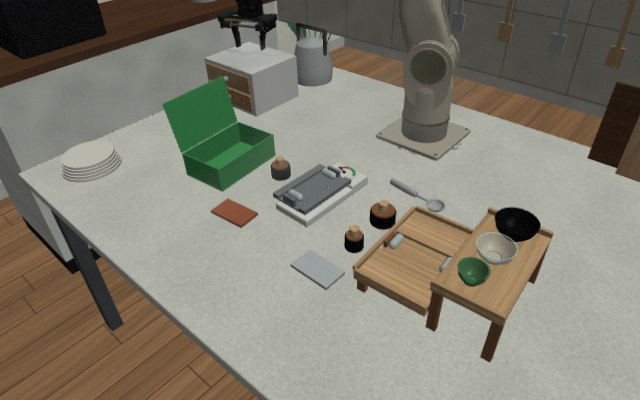

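View pics/top0.png

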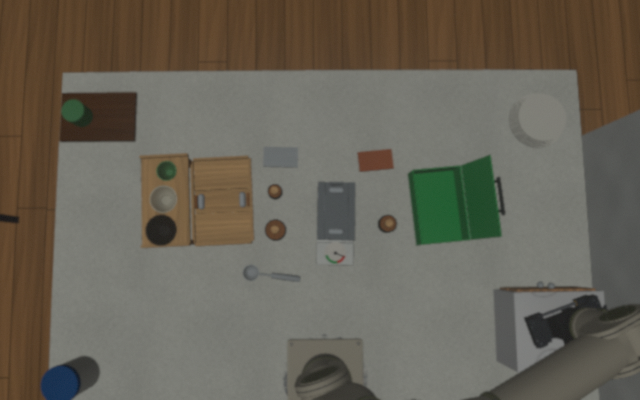

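View pics/wrist0.png

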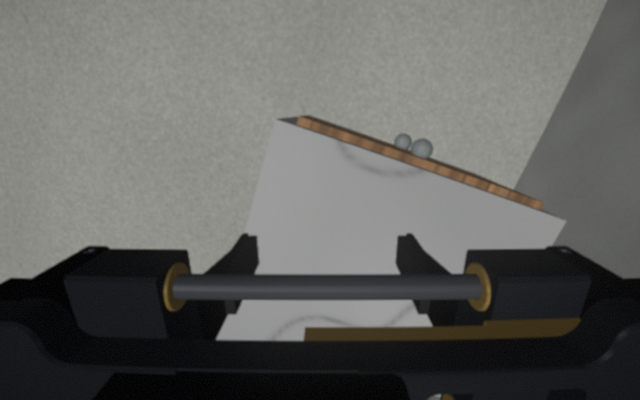

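```bash
python3 - <<'E'
import cv2
a=cv2.imread('pics/top0.png')
cv2.imwrite('pics/t1.png',cv2.resize(a[140:275,240:410],None,fx=4.5,fy=4.4,interpolation=cv2.INTER_CUBIC))
cv2.imwrite('pics/t2.png',cv2.resize(a[140:260,135:265],None,fx=5,fy=5,interpolation=cv2.INTER_CUBIC))
cv2.imwrite('pics/t3.png',cv2.resize(a[140:260,400:520],None,fx=4,fy=4,interpolation=cv2.INTER_CUBIC))
E
```

```text
(no output)
```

View pics/t1.png

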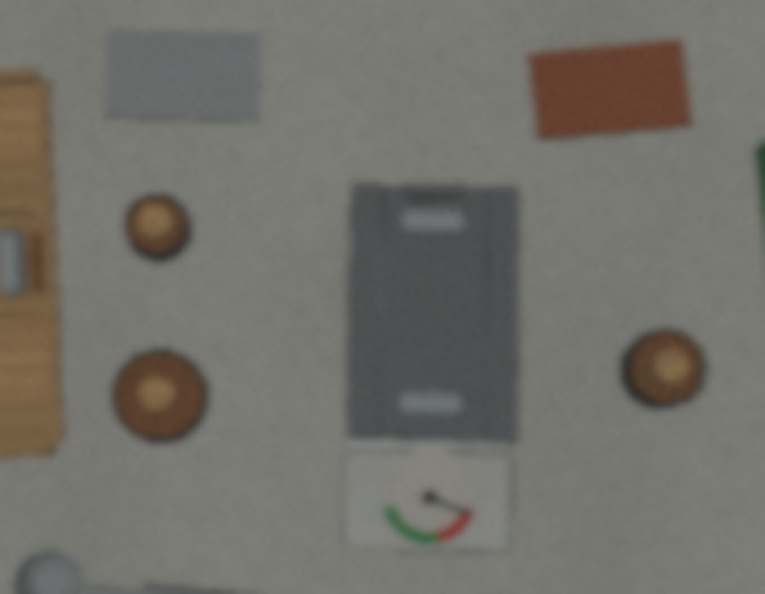

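View pics/t2.png

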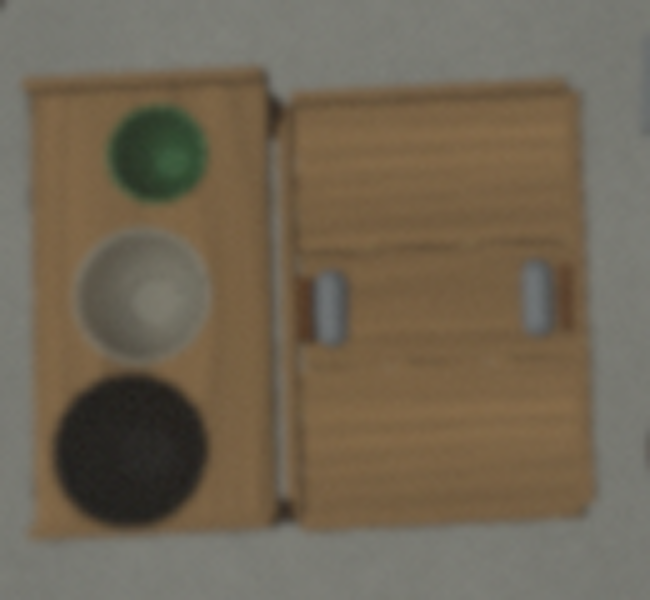

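View pics/t3.png

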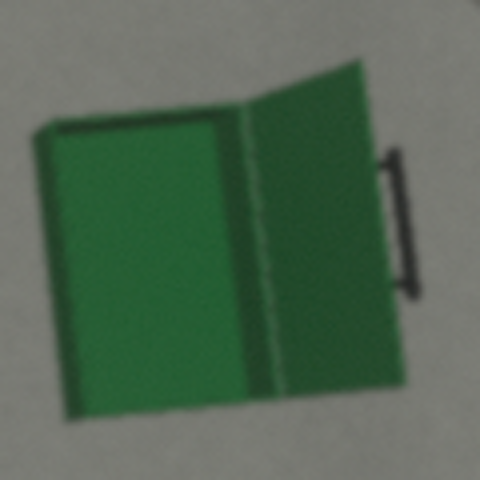

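```bash
python3 - <<'E'
from h import *
c=snap('top')
def f(p,sx=4.5,sy=4.4,o=(240,140)): return [(o[0]+(x+.5)/sx-.5,o[1]+(y+.5)/sy-.5) for x,y in p]
def pr(n,pts,z): 
    P=px2w(c,pts,z); print(n,np.round(P*1000,1).tolist()); return P
P=pr('steel',f([(108,30),(260,33),(259,122),(106,118)]),.008); print(P.mean(0),np.linalg.norm(P-np.roll(P,1,0),axis=1))
P=pr('tile',f([(529,54),(681,40),(691,126),(540,139)]),.008); print(P.mean(0),np.linalg.norm(P-np.roll(P,1,0),axis=1))
P=pr('pan',f([(349,184),(519,186),(518,440),(347,437)]),.058); print(P.mean(0),np.linalg.norm(P-np.roll(P,1,0),axis=1))
pr('panbars',f([(432,219),(431,403)]),.073)
pr('knobs s,l,m',f([(155,220),(156,392),(670,364)]),.060)
pr('lids s,l,m centre',f([(157.5,225.5),(160,393.5),(664,367.5)]),.038)
g=lambda p:f(p,5,5,(135,140))
P=pr('shelflip',g([(290,92),(576,83),(592,512),(297,527)]),.062); print(P.mean(0),np.linalg.norm(P-np.roll(P,1,0),axis=1))
pr('shelfbars',g([(331,307),(538,297)]),.065)
pr('upper',g([(25,82),(263,72),(277,522),(35,536)]),.127)
q=lambda p:f(p,4,4,(400,140))
P=pr('box rim',q([(35,130),(243,103),(281,398),(68,419)]),.075); print(P.mean(0),np.linalg.norm(P-np.roll(P,1,0),axis=1))
pr('lid',q([(360,62),(405,385)]),.15)
E
```

```text
steel [[717.3, 187.7, 8.0], [714.1, 79.9, 8.0], [648.6, 81.1, 8.0], [652.5, 189.1, 8.0]]
[0.68311682 0.13442539 0.008     ] [0.06478807 0.10786214 0.06552362 0.1080636 ]
tile [[697.1, -110.9, 8.0], [706.7, -219.4, 8.0], [643.2, -224.7, 8.0], [634.5, -117.3, 8.0]]
[ 0.67035768 -0.16808767  0.008     ] [0.06291584 0.10894432 0.06369495 0.10765656]
pan [[595.3, 19.4, 58.0], [592.9, -96.7, 58.0], [416.0, -92.4, 58.0], [419.3, 22.8, 58.0]]
[ 0.50588525 -0.03671245  0.058     ] [0.17607975 0.11610025 0.1769116  0.11527152]
panbars [[568.2, -35.9, 73.0], [441.3, -33.2, 73.0]]
knobs s,l,m [[570.9, 151.6, 60.0], [451.4, 151.2, 60.0], [467.3, -196.2, 60.0]]
lids s,l,m centre [[569.9, 151.2, 38.0], [451.5, 149.7, 38.0], [466.4, -195.7, 38.0]]
shelflip [[671.0, 401.9, 62.0], [675.0, 225.9, 62.0], [411.7, 215.4, 62.0], [404.3, 393.3, 62.0]]
[0.54051639 0.30911292 0.062     ] [0.26685054 0.17604113 0.26351759 0.17809689]
shelfbars [[537.3, 374.0, 65.0], [542.3, 248.2, 65.0]]
upper [[665.6, 544.4, 127.0], [670.2, 403.8, 127.0], [405.5, 391.0, 127.0], [398.6, 531.0, 127.0]]
box rim [[619.1, -258.9, 75.0], [638.8, -419.8, 75.0], [413.1, -438.6, 75.0], [399.2, -276.6, 75.0]]
[ 0.5175773  -0.34848105  0.075     ] [0.22059605 0.16207046 0.22645313 0.16254841]
lid [[655.2, -484.1, 150.0], [419.0, -504.6, 150.0]]
```

```bash
cat >> h.py <<'E'
def plan(*wps):
    """wps: (x,y,z TCP world, psi deg). prints shift/turn in current tool axes, cumulative from now"""
    s=read_state(); R0=R.from_quat(s['eef_rot']); p0=np.array(s['ee_pos'])
    for (x,y,z,psi) in wps:
        a=np.radians(psi); Rt=R.from_matrix(np.array([[np.cos(a),np.sin(a),0],[np.sin(a),-np.cos(a),0],[0,0,-1]]))
        d=R0.inv().apply(np.array([x,y,z])-p0); r=(R0.inv()*Rt).as_rotvec()
        print('shift',np.round(d,4).tolist(),'turn',np.round(r,3).tolist(),'rows',round(max(np.linalg.norm(d)/.0417,np.degrees(np.linalg.norm(r))/7.16),1))
def st():
    s=read_state(); X=R.from_quat(s['eef_rot']).as_matrix()
    print('t',round(s['time'],2),'pos',np.round(s['ee_pos'],4),'psi',round(np.degrees(np.arctan2(X[1,0],X[0,0])),2),'tilt',np.round(X[:2,2],4),'F',np.round(s['ft_force'],2),'w',round(s['width'],4),'q',np.round(s['joint_positions'],2))
E
python3 -c "
from h import *
st();plan((.683,.10,.25,88.5))"
```

```text
t 0.2 pos [ 0.1988 -0.5924  0.2918] psi 18.55 tilt [-0.0003  0.0008] F [-0.72  0.31 -0.56] w 0.0871 q [ 1.22  0.33 -0.06  1.46  0.02  1.35 -0.09]
shift [0.6793, -0.5023, 0.0422] turn [-0.001, -0.0, -1.221] rows 20.3
```

arm_command(
  commands=[
    [100,[0.05,-0.03,0.0],[0,0,-0.1]],
    [100,[0.68,-0.502,0.03],[0,0,-1.22]],
    [100,[0.68,-0.502,0.03],[0,0,-1.22]],
    [100,[0.68,-0.502,0.03],[0,0,-1.22]],
    [100,[0.68,-0.502,0.03],[0,0,-1.22]],
    [100,[0.68,-0.502,0.03],[0,0,-1.22]],
    [100,[0.68,-0.502,0.03],[0,0,-1.22]],
    [100,[0.68,-0.502,0.03],[0,0,-1.22]],
    [100,[0.68,-0.502,0.03],[0,0,-1.22]],
    [100,[0.68,-0.502,0.03],[0,0,-1.22]],
  ],
  squeeze=30,
)

```text
time: 1.03
ee_pos: [0.4401, -0.251, 0.2784]
eef_rot: [0.714, 0.7, -0.0, 0.0]
ft_force: [1.0, -0.8, -0.3]
width: 0.0871
```

```bash
python3 -c "
from h import *
st();plan((.683,.10,.25,88.5))"
```

```text
t 1.03 pos [ 0.4401 -0.251   0.2784] psi 88.8 tilt [ 0.0002 -0.0005] F [ 1.02 -0.82 -0.33] w 0.0871 q [ 0.87  0.11 -0.47  1.77  0.05  1.28  0.37]
shift [0.356, 0.2355, 0.0282] turn [0.0, 0.001, 0.005] rows 10.3
```

arm_command(
  commands=[
    [100,[0.356,0.235,0.02],[0,0,0]],
    [100,[0.356,0.235,0.02],[0,0,0]],
    [100,[0.356,0.235,0.02],[0,0,0]],
    [100,[0.356,0.235,0.02],[0,0,0]],
    [100,[0.356,0.235,0.02],[0,0,0]],
    [100,[0.356,0.235,0.02],[0,0,0]],
    [100,[0.356,0.235,0.02],[0,0,0]],
    [100,[0.356,0.235,0.02],[0,0,0]],
    [100,[0.356,0.235,0.02],[0,0,0]],
    [100,[0.356,0.235,0.02],[0,0,0]],
  ],
)

```text
time: 1.87
ee_pos: [0.6789, 0.0896, 0.2583]
eef_rot: [0.717, 0.697, -0.0, 0.0]
ft_force: [0.4, -0.1, 0.7]
width: 0.0871
```

```bash
python3 -c "
from h import *
st();c=snap('wrist','w1');print(w2px(c,[(.683,.134,.008),(.57,.151,.06)]));st()"
```

```text
t 1.87 pos [0.6789 0.0896 0.2583] psi 88.41 tilt [-0.0003 -0.0004] F [ 0.36 -0.07  0.65] w 0.0871 q [ 0.22  0.56 -0.63  1.3   0.32  1.38 -0.42]
[[329.04579917 145.0291909 ]
 [215.96200908 137.04988214]]
t 1.92 pos [0.6799 0.0988 0.2563] psi 88.89 tilt [-0.0018  0.0052] F [-6.64  3.63 -2.32] w 0.0869 q [ 0.21  0.57 -0.63  1.29  0.32  1.38 -0.42]
```

View pics/w1.png

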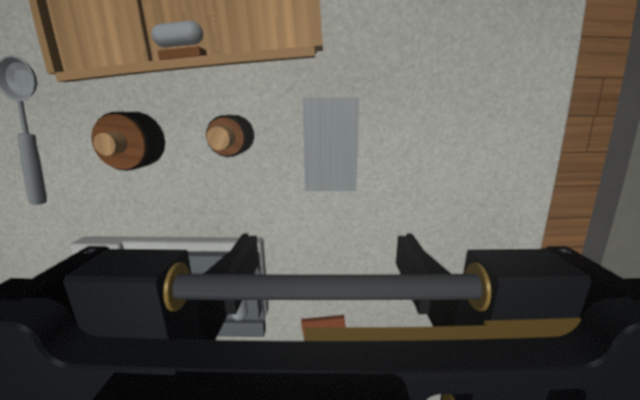

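```bash
python3 -c "
from h import *
camera('wrist');st();c=snap('wrist','w2');st()
import pickle;pickle.dump(c,open('w2.pkl','wb'))
a=cv2.imread('pics/w2.png');cv2.imwrite('pics/w2z.png',cv2.resize(a[80:210,80:380],None,fx=2.6,fy=4,interpolation=cv2.INTER_CUBIC))"
```

```text
t 1.97 pos [0.6784 0.0963 0.2565] psi 88.94 tilt [-0.0027  0.0046] F [-1.73  0.52  0.11] w 0.0868 q [ 0.21  0.56 -0.63  1.3   0.32  1.38 -0.42]
t 2.02 pos [0.678  0.0927 0.2571] psi 88.78 tilt [-0.0024  0.0024] F [-0.95 -0.22  0.1 ] w 0.0869 q [ 0.22  0.56 -0.63  1.3   0.32  1.38 -0.42]
```

View pics/w2z.png

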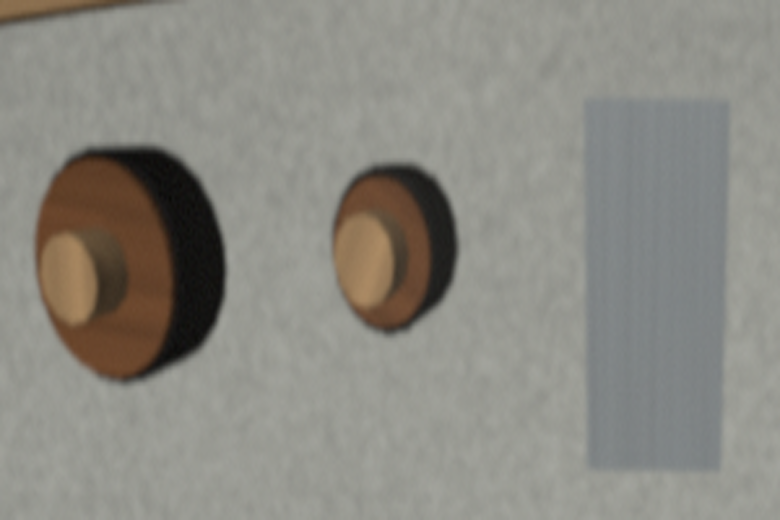

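```bash
python3 -c "
from h import *
import pickle;c=pickle.load(open('w2.pkl','rb'))
f=lambda p:[(80+(x+.5)/2.6-.5,80+(y+.5)/4-.5) for x,y in p]
P=px2w(c,f([(585,100),(729,101),(720,469),(589,469)]),.008);print(P,P.mean(0))
print(px2w(c,f([(365,260),(70,278)]),.06))
st();plan((.683,.134,.15,88.5),(.683,.134,.073,88.5))"
```

```text
[[0.65468317 0.18795089 0.008     ]
 [0.7174294  0.1865384  0.008     ]
 [0.71459321 0.07807344 0.008     ]
 [0.6522277  0.07919862 0.008     ]] [0.68473337 0.13294034 0.008     ]
[[0.57219336 0.15011684 0.06      ]
 [0.45263041 0.14900519 0.06      ]]
t 2.02 pos [0.678  0.0927 0.2571] psi 88.78 tilt [-0.0024  0.0024] F [-0.95 -0.22  0.1 ] w 0.0869 q [ 0.22  0.56 -0.63  1.3   0.32  1.38 -0.42]
shift [0.0412, 0.0044, 0.1071] turn [-0.002, -0.002, 0.005] rows 2.8
shift [0.041, 0.0046, 0.1841] turn [-0.002, -0.002, 0.005] rows 4.5
```

arm_command(
  commands=[
    [100,[0.02,0.003,0.03],[0,0,0]],
    [100,[0.041,0.005,0.06],[0,0,0]],
    [100,[0.041,0.005,0.09],[0,0,0]],
    [100,[0.041,0.005,0.11],[0,0,0]],
    [100,[0.041,0.005,0.125],[0,0,0]],
    [100,[0.041,0.005,0.135],[0,0,0]],
    [100,[0.041,0.005,0.14],[0,0,0]],
    [100,[0.041,0.005,0.14],[0,0,0]],
    [100,[0.041,0.005,0.14],[0,0,0]],
    [100,[0.041,0.005,0.14],[0,0,0]],
  ],
)

```text
time: 2.85
ee_pos: [0.6848, 0.129, 0.1203]
eef_rot: [0.717, 0.697, 0.001, 0.001]
ft_force: [0.4, -0.0, 0.5]
width: 0.0871
```

```bash
python3 -c "
from h import *
st();plan((.684,.1335,.074,88.7))"
```

```text
t 2.85 pos [0.6848 0.129  0.1203] psi 88.43 tilt [0.0022 0.0004] F [ 0.44 -0.04  0.46] w 0.0871 q [ 0.15  0.69 -0.59  1.4   0.4   1.16 -0.52]
shift [0.0045, -0.0011, 0.0463] turn [0.002, -0.0, -0.005] rows 1.1
```

arm_command(
  commands=[
    [100,[0.0045,-0.001,0.015],[0,0,0]],
    [100,[0.0045,-0.001,0.03],[0,0,0]],
    [100,[0.0045,-0.001,0.04],[0,0,0]],
    [100,[0.0045,-0.001,0.046],[0,0,0]],
    [100,[0.0045,-0.001,0.048],[0,0,0]],
    [60,[0.0045,-0.001,0.048],[0,0,0]],
    [60,[0.0045,-0.001,0.048],[0,0,0]],
    [60,[0.0045,-0.001,0.048],[0,0,0]],
    [60,[0.0045,-0.001,0.048],[0,0,0]],
    [60,[0.0045,-0.001,0.048],[0,0,0]],
  ],
  squeeze=30,
)

```text
time: 3.68
ee_pos: [0.6832, 0.1335, 0.0705]
eef_rot: [0.717, 0.697, -0.0, -0.0]
ft_force: [0.8, -0.0, -0.4]
width: 0.0635
```

```bash
python3 -c "
from h import *
st();c=snap('wrist','w3')"
```

```text
t 3.68 pos [0.6832 0.1335 0.0705] psi 88.45 tilt [-0.0001 -0.0001] F [ 0.78 -0.   -0.36] w 0.0635 q [ 0.13  0.75 -0.57  1.43  0.43  1.09 -0.55]
```

View pics/w3.png

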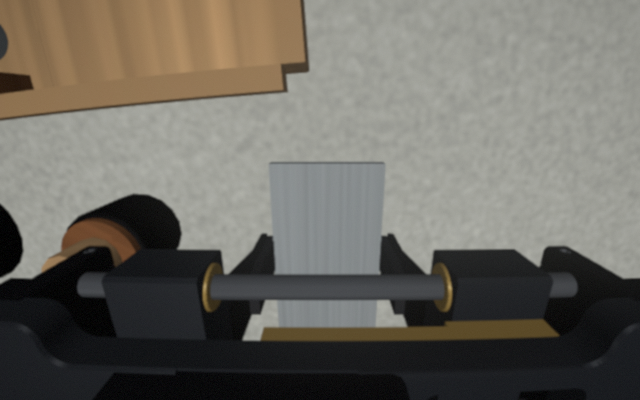

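```bash
python3 -c "
from h import *
st();c=snap('wrist','w4');P=px2w(c,[(270,162.5),(384,162.5)],.008);print(P)
plan((.60,.06,.2,40),(.505,-.0355,.2,-1.2))"
```

```text
t 3.73 pos [0.6831 0.1335 0.0704] psi 88.45 tilt [-0.0003 -0.0002] F [-0.86 -0.46 -0.26] w 0.0638 q [ 0.13  0.75 -0.57  1.43  0.43  1.09 -0.55]
[[0.65404771 0.18946694 0.008     ]
 [0.71581602 0.18778033 0.008     ]]
shift [-0.0757, -0.0811, -0.1295] turn [-0.0, 0.0, 0.846] rows 6.8
shift [-0.1738, -0.1735, -0.1295] turn [-0.0, 0.0, 1.565] rows 12.5
```

arm_command(
  commands=[
    [60,[0,0,-0.03],[0,0,0]],
    [60,[0,0,-0.065],[0,0,0]],
    [60,[0,0,-0.1],[0,0,0]],
    [60,[-0.02,-0.02,-0.12],[0,0,0.1]],
    [60,[-0.04,-0.04,-0.13],[0,0,0.22]],
    [60,[-0.065,-0.065,-0.13],[0,0,0.34]],
    [60,[-0.09,-0.09,-0.13],[0,0,0.46]],
    [60,[-0.11,-0.11,-0.13],[0,0,0.58]],
    [60,[-0.13,-0.13,-0.13],[0,0,0.7]],
    [60,[-0.145,-0.145,-0.13],[0,0,0.82]],
  ],
  squeeze=40,
)

```text
time: 4.62
ee_pos: [0.5325, -0.0094, 0.2006]
eef_rot: [0.937, 0.351, -0.0, 0.0]
ft_force: [-0.3, -0.5, -1.6]
width: 0.0631
```

```bash
python3 -c "
from h import *
st();plan((.505,-.0355,.2,-1.2))"
```

```text
t 4.62 pos [ 0.5325 -0.0094  0.2006] psi 41.04 tilt [-0.0007 -0.0009] F [-0.32 -0.52 -1.65] w 0.0631 q [ 0.39  0.25 -0.51  1.8   0.13  1.13 -1.03]
shift [-0.0379, 0.0016, 0.0006] turn [0.001, 0.001, 0.737] rows 5.9
```

arm_command(
  commands=[
    [60,[-0.01,0.0,0],[0,0,0.1]],
    [60,[-0.02,0.001,0],[0,0,0.22]],
    [60,[-0.03,0.0015,0],[0,0,0.34]],
    [60,[-0.035,0.0015,0],[0,0,0.46]],
    [60,[-0.038,0.0015,0],[0,0,0.57]],
    [60,[-0.038,0.0015,0],[0,0,0.66]],
    [60,[-0.038,0.0015,0],[0,0,0.72]],
    [60,[-0.038,0.0015,0],[0,0,0.737]],
    [60,[-0.038,0.0015,0],[0,0,0.737]],
    [60,[-0.038,0.0015,0],[0,0,0.737]],
  ],
)

```text
time: 5.45
ee_pos: [0.5068, -0.0336, 0.2006]
eef_rot: [1.0, -0.005, -0.0, 0.0]
ft_force: [0.3, 0.4, -0.9]
width: 0.0635
```

```bash
python3 -c "
from h import *
st();c=snap('wrist','w5')
for p in [(.568,-.036,.073),(.441,-.033,.073)]: print(w2px(c,[p]))
plan((.505,-.0355,.142,-1.2))"
```

```text
t 5.45 pos [ 0.5068 -0.0336  0.2006] psi -0.63 tilt [-0.0002 -0.0001] F [ 0.34  0.38 -0.94] w 0.0635 q [ 0.37  0.18 -0.43  1.86  0.08  1.12 -1.67]
[[327.98573433 141.63458949]]
[[326.04570524 287.25465984]]
shift [-0.0018, 0.0018, 0.0587] turn [0.0, 0.0, 0.01] rows 1.4
```

View pics/w5.png

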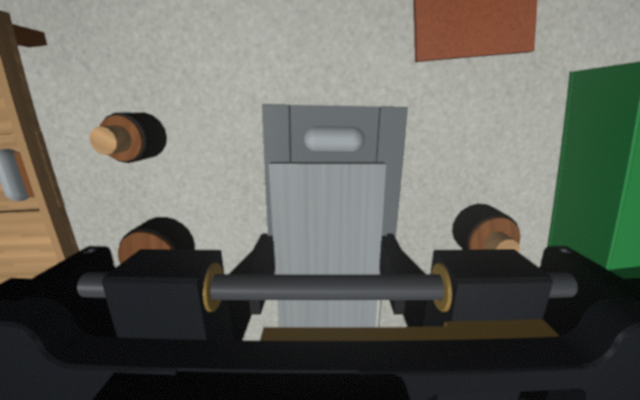

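```bash
python3 -c "
from h import *
import cv2
st();c=snap('wrist','w6')
a=cv2.imread('pics/w6.png');cv2.imwrite('pics/w6z.png',cv2.resize(a[90:230,240:430],None,fx=4,fy=4,interpolation=cv2.INTER_CUBIC))
"
```

```text
t 5.5 pos [ 0.5068 -0.0337  0.2007] psi -0.65 tilt [-0.0001 -0.    ] F [ 0.01 -0.21 -1.72] w 0.0633 q [ 0.37  0.18 -0.43  1.86  0.08  1.12 -1.67]
```

View pics/w6z.png

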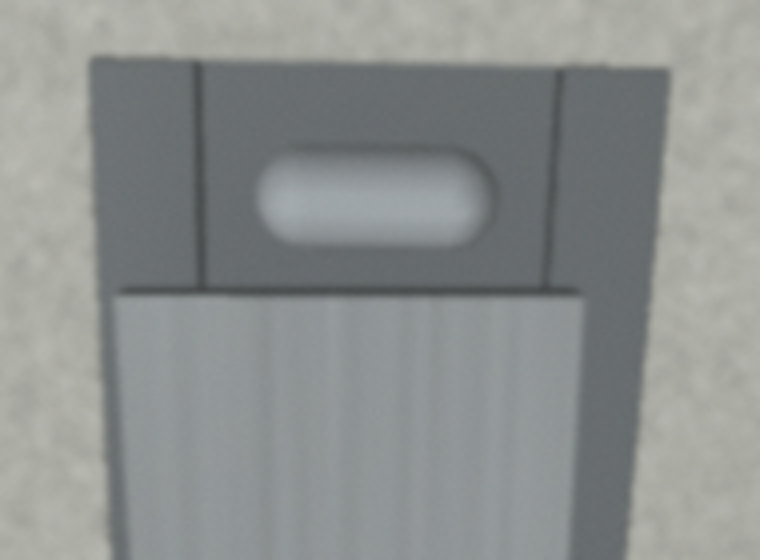

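```bash
python3 -c "
from h import *
c=snap('wrist')
f=lambda p:[(240+(x+.5)/4-.5,90+(y+.5)/4-.5) for x,y in p]
print('plate',px2w(c,f([(115,293),(584,293)]),.2007-.0705+.008))
print('pan',px2w(c,f([(91,58),(669,70)]),.058)); print('slot',px2w(c,f([(198,62),(560,70)]),.058)); print('slot2',px2w(c,f([(203,285),(548,285)]),.058))
print('bar',px2w(c,f([(257,196),(494,196),(376,196)]),.070))
"
```

```text
plate [[ 0.56330509 -0.00349317  0.1382    ]
 [ 0.56255641 -0.06710195  0.1382    ]]
pan [[ 0.59630259  0.01476575  0.058     ]
 [ 0.59280429 -0.09823368  0.058     ]]
slot [[ 0.59519831 -0.00612175  0.058     ]
 [ 0.59291613 -0.07680922  0.058     ]]
slot2 [[ 0.55145138 -0.00504629  0.058     ]
 [ 0.55063676 -0.07597897  0.058     ]]
bar [[ 0.5702854  -0.01773635  0.07      ]
 [ 0.56977136 -0.06295576  0.07      ]
 [ 0.57000479 -0.0404354   0.07      ]]
```

```bash
python3 -c "
from h import *
st();plan((.506,-.037,.155,-1.3),(.506,-.037,.139,-1.3))
"
```

```text
t 5.6 pos [ 0.5069 -0.0337  0.2007] psi -0.68 tilt [-0. -0.] F [ 0.03  0.43 -1.37] w 0.0633 q [ 0.37  0.18 -0.43  1.86  0.08  1.12 -1.67]
shift [-0.0008, 0.0033, 0.0457] turn [0.0, 0.0, 0.011] rows 1.1
shift [-0.0008, 0.0033, 0.0617] turn [0.0, 0.0, 0.011] rows 1.5
```

arm_command(
  commands=[
    [60,[-0.001,0.003,0.015],[0,0,0.011]],
    [60,[-0.001,0.003,0.03],[0,0,0.011]],
    [60,[-0.001,0.003,0.042],[0,0,0.011]],
    [60,[-0.001,0.003,0.05],[0,0,0.011]],
    [60,[-0.001,0.003,0.054],[0,0,0.011]],
    [60,[-0.001,0.003,0.057],[0,0,0.011]],
    [60,[-0.001,0.003,0.06],[0,0,0.011]],
    [60,[-0.001,0.003,0.0615],[0,0,0.011]],
    [60,[-0.001,0.003,0.0615],[0,0,0.011]],
    [60,[-0.001,0.003,0.0615],[0,0,0.011]],
  ],
)

```text
time: 6.43
ee_pos: [0.506, -0.0367, 0.1396]
eef_rot: [1.0, -0.012, 0.0, 0.0]
ft_force: [-1.2, -0.4, -0.4]
width: 0.0633
```

```bash
python3 -c "
from h import *
st();c=snap('wrist','w7')
"
```

```text
t 6.43 pos [ 0.506  -0.0367  0.1396] psi -1.38 tilt [ 0.0004 -0.0001] F [-1.15 -0.41 -0.39] w 0.0633 q [ 0.36  0.25 -0.42  1.92  0.12  0.99 -1.71]
```

View pics/w7.png

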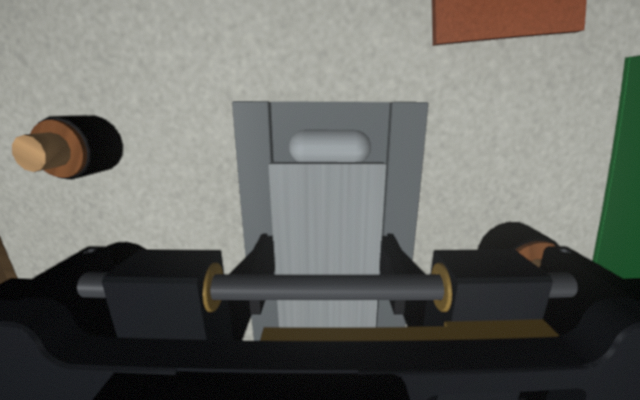

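arm_command(
  commands=[
    [60,[0,0.001,0],[0,0,0]],
    [95,[0,0.001,0],[0,0,0]],
    [95,[0,0.001,0],[0,0,0]],
    [95,[0,0.001,0],[0,0,0]],
    [95,[0,0.001,0],[0,0,0]],
    [95,[0,0.001,-0.02],[0,0,0]],
    [95,[0,0.001,-0.04],[0,0,0]],
    [50,[0,0.001,-0.05],[0,0,0]],
    [0,[0,0.001,-0.05],[0,0,0]],
    [0,[0,0.001,-0.05],[0,0,0]],
  ],
)

```text
time: 7.32
ee_pos: [0.506, -0.0379, 0.1892]
eef_rot: [1.0, -0.012, 0.0, 0.0]
ft_force: [0.3, 0.3, -0.7]
width: 0.0696
```

```bash
python3 -c "
from h import *
st();c=snap('wrist','w8')
"
```

```text
t 7.32 pos [ 0.506  -0.0379  0.1892] psi -1.39 tilt [ 0.0009 -0.0004] F [ 0.3   0.32 -0.66] w 0.0696 q [ 0.37  0.19 -0.42  1.88  0.09  1.09 -1.68]
```

View pics/w8.png

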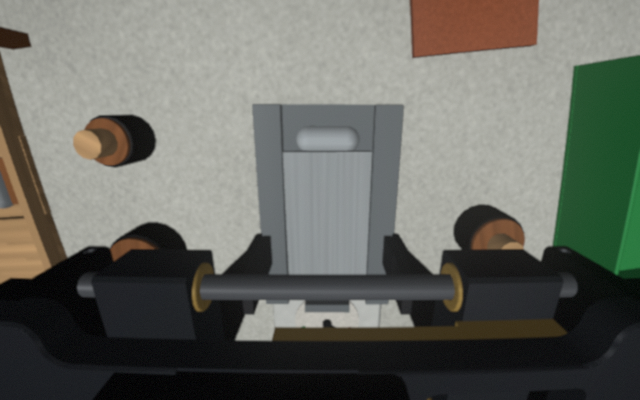

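arm_command(
  commands=[
    [0,[0,0,0.0],[0,0,0]],
    [0,[0,0,0.0],[0,0,0]],
    [0,[0,0,0.0],[0,0,0]],
    [0,[0,0,0.01],[0,0,0]],
    [0,[0,0,0.022],[0,0,0]],
    [0,[0,0,0.034],[0,0,0]],
    [0,[0,0,0.042],[0,0,0]],
    [0,[0,0,0.048],[0,0,0]],
    [0,[0,0,0.054],[0,0,0]],
    [0,[0,0,0.06],[0,0,0]],
  ],
)

```text
time: 8.2
ee_pos: [0.5063, -0.0377, 0.1292]
eef_rot: [1.0, -0.012, 0.0, 0.0]
ft_force: [-1.9, -0.8, 8.4]
width: 0.0033
```

```bash
python3 -c "
from h import *
st()
"
```

```text
t 8.2 pos [ 0.5063 -0.0377  0.1292] psi -1.38 tilt [ 0.0009 -0.0001] F [-1.88 -0.84  8.38] w 0.0033 q [ 0.36  0.27 -0.42  1.93  0.13  0.97 -1.71]
```

arm_command(
  commands=[
    [0,[0,0,0.003],[0,0,0]],
    [0,[0,0,0.006],[0,0,0]],
    [0,[0,0,0.009],[0,0,0]],
    [0,[0,0,0.012],[0,0,0]],
    [0,[0,0,0.014],[0,0,0]],
    [0,[0,0,0.016],[0,0,0]],
    [0,[0,0,0.018],[0,0,0]],
    [0,[0,0,0.02],[0,0,0]],
    [0,[0,0,0.021],[0,0,0]],
    [0,[0,0,0.021],[0,0,0]],
  ],
)

```text
time: 9.03
ee_pos: [0.5067, -0.0378, 0.1088]
eef_rot: [1.0, -0.012, 0.001, 0.0]
ft_force: [-0.1, -0.3, 8.9]
width: 0.0004
```

```bash
python3 -c "
from h import *
st()
"
```

```text
t 9.03 pos [ 0.5067 -0.0378  0.1088] psi -1.39 tilt [ 0.002  -0.0003] F [-0.11 -0.26  8.9 ] w 0.0004 q [ 0.35  0.3  -0.41  1.94  0.15  0.93 -1.73]
```

arm_command(
  commands=[
    [0,[0,0,0.002],[0,0,0]],
    [0,[0,0,0.003],[0,0,0]],
    [0,[0,0,0.004],[0,0,0]],
    [0,[0,0,0.004],[0,0,0]],
    [0,[0,0,-0.01],[0,0,0]],
    [0,[0,0,-0.03],[0,0,0]],
    [0,[0,0,-0.06],[0,0,0]],
    [0,[0,0,-0.08],[0,0,0]],
    [0,[0,0,-0.08],[0,0,0]],
    [0,[0,0,-0.08],[0,0,0]],
  ],
)

```text
time: 9.87
ee_pos: [0.5065, -0.0378, 0.189]
eef_rot: [1.0, -0.012, 0.001, 0.0]
ft_force: [-0.4, 0.4, -0.5]
width: 0.0003
```

```bash
python3 -c "
from h import *
st();c=snap('wrist','w9');plan((.67,-.20,.19,5.0+90))
"
```

```text
t 9.87 pos [ 0.5065 -0.0378  0.189 ] psi -1.4 tilt [ 0.0024 -0.0005] F [-0.43  0.42 -0.51] w 0.0003 q [ 0.37  0.19 -0.43  1.88  0.09  1.09 -1.68]
shift [0.1681, 0.1582, -0.002] turn [0.0, 0.0, -1.682] rows 13.5
```

View pics/w9.png

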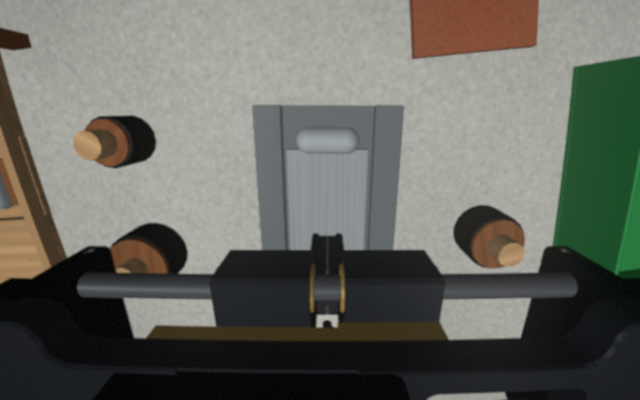

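arm_command(
  commands=[
    [40,[0.02,0.02,-0.01],[0,0,-0.12]],
    [70,[0.05,0.04,-0.01],[0,0,-0.24]],
    [100,[0.08,0.06,-0.01],[0,0,-0.36]],
    [100,[0.11,0.08,-0.01],[0,0,-0.48]],
    [100,[0.13,0.1,-0.01],[0,0,-0.6]],
    [100,[0.15,0.115,-0.01],[0,0,-0.72]],
    [100,[0.16,0.12,-0.01],[0,0,-0.84]],
    [100,[0.165,0.122,-0.01],[0,0,-0.96]],
    [100,[0.167,0.126,-0.01],[0,0,-1.08]],
    [100,[0.167,0.126,-0.01],[0,0,-1.2]],
  ],
)

```text
time: 10.75
ee_pos: [0.6696, -0.1684, 0.1957]
eef_rot: [0.831, 0.557, -0.001, -0.001]
ft_force: [0.8, -0.4, -0.1]
width: 0.0593
```

arm_command(
  commands=[
    [100,[0,0,0],[0,0,-0.12]],
    [100,[0,0,0],[0,0,-0.24]],
    [100,[0,0,0],[0,0,-0.34]],
    [100,[0,0,0],[0,0,-0.42]],
    [100,[0,0,0],[0,0,-0.46]],
    [100,[0,0,0],[0,0,-0.48]],
    [100,[0,0,0],[0,0,-0.48]],
    [100,[0,0,0],[0,0,-0.48]],
    [100,[0,0,0],[0,0,-0.48]],
    [100,[0,0,0],[0,0,-0.48]],
  ],
)

```text
time: 11.58
ee_pos: [0.6697, -0.1677, 0.198]
eef_rot: [0.677, 0.736, -0.0, -0.0]
ft_force: [-0.4, -0.9, 0.4]
width: 0.0865
```

```bash
python3 -c "
from h import *
st();c=snap('wrist','w10');a=cv2.imread('pics/w10.png');cv2.imwrite('pics/w10z.png',cv2.resize(a[60:300,200:460],None,fx=2.5,fy=2.5,interpolation=cv2.INTER_CUBIC))
plan((.6704,-.168,.12,95.1))
import pickle;pickle.dump(c,open('w10.pkl','wb'))
"
```

```text
t 11.58 pos [ 0.6697 -0.1677  0.198 ] psi 94.83 tilt [-0.0002 -0.0001] F [-0.36 -0.87  0.37] w 0.0865 q [ 0.58  0.61 -0.6   1.35  0.34  1.28  0.06]
shift [-0.0004, 0.0006, 0.0782] turn [-0.0, 0.0, -0.005] rows 1.9
```

View pics/w10z.png

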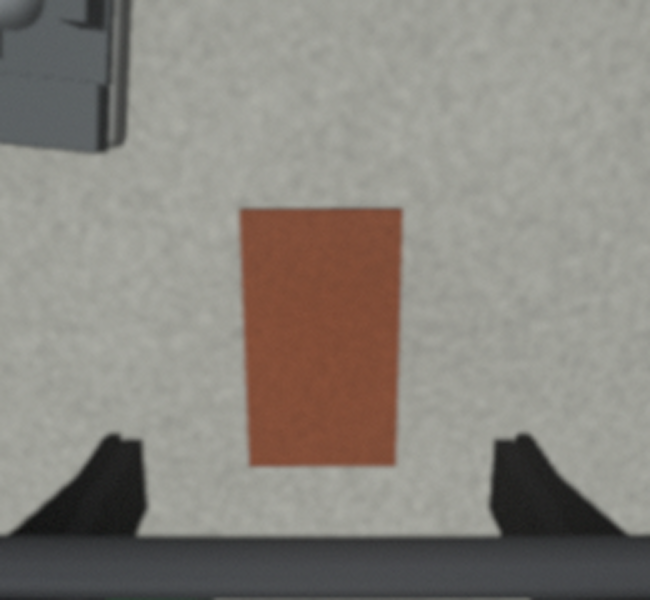

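```bash
python3 -c "
from h import *
import pickle;c=pickle.load(open('w10.pkl','rb'))
f=lambda p:[(200+(x+.5)/2.5-.5,60+(y+.5)/2.5-.5) for x,y in p]
P=px2w(c,f([(240,209),(403,208),(396,466),(249,466)]),.008);print(P,P.mean(0),np.linalg.norm(P-np.roll(P,1,0),axis=1))
plan((P[:,0].mean(),P[:,1].mean(),.0715,95))
"
```

```text
[[ 0.63532452 -0.11777748  0.008     ]
 [ 0.69838756 -0.1120778   0.008     ]
 [ 0.7084553  -0.22183739  0.008     ]
 [ 0.64492433 -0.22716665  0.008     ]] [ 0.67177293 -0.16971483  0.008     ] [0.1098096  0.06332009 0.11022036 0.06375411]
shift [-0.0022, 0.0019, 0.1267] turn [-0.0, 0.0, -0.003] rows 3.0
```

arm_command(
  commands=[
    [100,[-0.0015,0.0005,0.03],[0,0,0]],
    [100,[-0.0015,0.0005,0.065],[0,0,0]],
    [100,[-0.0015,0.0005,0.09],[0,0,0]],
    [100,[-0.0015,0.0005,0.11],[0,0,0]],
    [100,[-0.0015,0.0005,0.122],[0,0,0]],
    [100,[-0.0015,0.0005,0.127],[0,0,0]],
    [60,[-0.0015,0.0005,0.127],[0,0,0]],
    [60,[-0.0015,0.0005,0.127],[0,0,0]],
    [60,[-0.0015,0.0005,0.127],[0,0,0]],
    [60,[-0.0015,0.0005,0.127],[0,0,0]],
  ],
)

```text
time: 12.47
ee_pos: [0.6708, -0.1693, 0.0721]
eef_rot: [0.676, 0.736, 0.0, 0.001]
ft_force: [-0.5, 0.0, -0.1]
width: 0.0682
```

```bash
python3 -c "
from h import *
st();plan((.67,-.168,.24,92.3),(.54,.311,.24,92.3))
"
```

```text
t 12.47 pos [ 0.6708 -0.1693  0.0721] psi 94.86 tilt [ 0.0014 -0.0004] F [-0.52  0.02 -0.12] w 0.0682 q [ 0.56  0.73 -0.55  1.45  0.41  1.08  0.01]
shift [0.0013, -0.0005, -0.1679] turn [0.001, 0.001, 0.045] rows 4.0
shift [0.4896, -0.0894, -0.1682] turn [0.001, 0.001, 0.045] rows 12.6
```

arm_command(
  commands=[
    [60,[0,0,0.001],[0,0,0]],
    [60,[0,0,0.001],[0,0,0]],
    [60,[0,0,0.001],[0,0,0]],
    [60,[0,0,-0.03],[0,0,0]],
    [60,[0,0,-0.065],[0,0,0]],
    [60,[0,0,-0.1],[0,0,0]],
    [60,[0,0,-0.14],[0,0,0]],
    [60,[0.02,0,-0.168],[0,0,0.04]],
    [60,[0.05,-0.01,-0.168],[0,0,0.045]],
    [60,[0.08,-0.015,-0.168],[0,0,0.045]],
  ],
)

```text
time: 13.3
ee_pos: [0.6488, -0.0906, 0.2416]
eef_rot: [0.694, 0.72, 0.001, 0.002]
ft_force: [0.8, 1.2, -1.2]
width: 0.0629
```

```bash
python3 -c "
from h import *
st();plan((.54,.311,.24,92.3))
"
```

```text
t 13.3 pos [ 0.6488 -0.0906  0.2416] psi 92.14 tilt [ 0.0038 -0.0009] F [ 0.78  1.22 -1.16] w 0.0629 q [ 0.52  0.5  -0.63  1.42  0.3   1.32 -0.09]
shift [0.4054, -0.0938, 0.0009] turn [0.004, 0.001, -0.003] rows 10.0
```

arm_command(
  commands=[
    [60,[0.03,-0.007,0],[0,0,0]],
    [60,[0.07,-0.016,0],[0,0,0]],
    [60,[0.11,-0.025,0],[0,0,0]],
    [60,[0.15,-0.035,0],[0,0,0]],
    [60,[0.19,-0.044,0],[0,0,0]],
    [60,[0.23,-0.053,0],[0,0,0]],
    [60,[0.27,-0.063,0],[0,0,0]],
    [60,[0.305,-0.071,0],[0,0,0]],
    [60,[0.335,-0.078,0],[0,0,0]],
    [60,[0.36,-0.084,0],[0,0,0]],
  ],
)

```text
time: 14.13
ee_pos: [0.5489, 0.2684, 0.2395]
eef_rot: [0.692, 0.722, 0.0, -0.0]
ft_force: [-0.2, 0.0, -2.0]
width: 0.0631
```

arm_command(
  commands=[
    [60,[0.015,-0.003,0],[0,0,0]],
    [60,[0.028,-0.006,0],[0,0,0]],
    [60,[0.037,-0.008,0],[0,0,0]],
    [60,[0.043,-0.009,0],[0,0,0]],
    [60,[0.045,-0.01,0.01],[0,0,0]],
    [60,[0.045,-0.01,0.02],[0,0,0]],
    [60,[0.045,-0.01,0.027],[0,0,0]],
    [60,[0.045,-0.01,0.03],[0,0,0]],
    [60,[0.045,-0.01,0.03],[0,0,0]],
    [60,[0.045,-0.01,0.03],[0,0,0]],
  ],
)

```text
time: 14.97
ee_pos: [0.5387, 0.3096, 0.209]
eef_rot: [0.693, 0.721, -0.0, 0.0]
ft_force: [0.4, 0.9, -1.2]
width: 0.0636
```

```bash
python3 -c "
from h import *
st();c=snap('wrist','w11');a=cv2.imread('pics/w11.png');cv2.imwrite('pics/w11z.png',cv2.resize(a[40:240,200:460],None,fx=3,fy=3,interpolation=cv2.INTER_CUBIC))
import pickle;pickle.dump(c,open('w11.pkl','wb'))
"
```

```text
t 14.97 pos [0.5387 0.3096 0.209 ] psi 92.25 tilt [-0.0003 -0.0003] F [ 0.44  0.91 -1.18] w 0.0636 q [-0.02  0.49 -0.76  1.54  0.35  1.25 -0.8 ]
```

View pics/w11z.png

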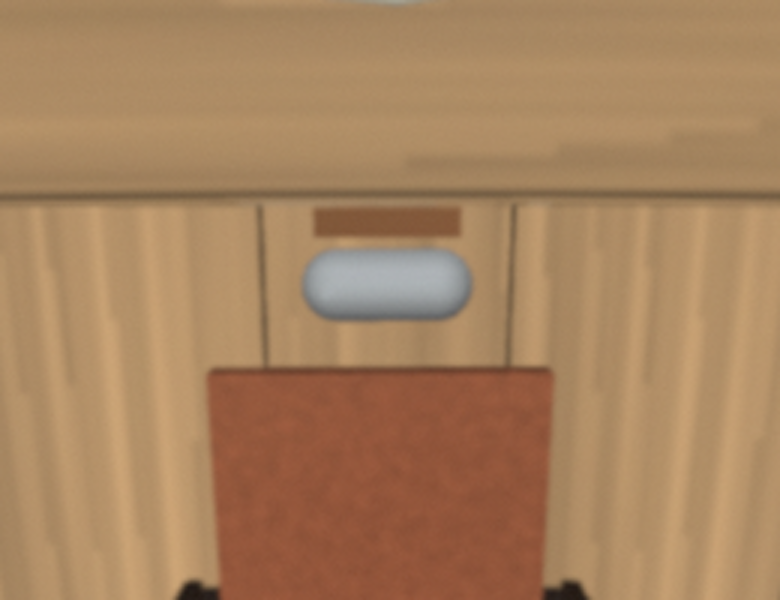

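```bash
python3 -c "
from h import *
import pickle;c=pickle.load(open('w11.pkl','rb'))
f=lambda p:[(200+(x+.5)/3-.5,40+(y+.5)/3-.5) for x,y in p]
P=px2w(c,f([(208,371),(552,370)]),.209-.0711+.008);print(P,P.mean(0))
P=px2w(c,f([(302,284),(472,284)]),.062);print(P,P.mean(0))
P=px2w(c,f([(260,206),(515,206)]),.05);print(P,P.mean(0))
P=px2w(c,f([(265,362),(509,362)]),.05);print(P,P.mean(0))
"
```

```text
[[0.50526941 0.36288594 0.1459    ]
 [0.56767717 0.36549585 0.1459    ]] [0.53647329 0.3641909  0.1459    ]
[[0.5148014  0.37280411 0.062     ]
 [0.56099185 0.37460898 0.062     ]] [0.53789662 0.37370654 0.062     ]
[[0.50173769 0.39285593 0.05      ]
 [0.57282373 0.39564022 0.05      ]] [0.53728071 0.39424808 0.05      ]
[[0.50320028 0.34912916 0.05      ]
 [0.57464078 0.35191502 0.05      ]] [0.53892053 0.35052209 0.05      ]
```

arm_command(
  commands=[
    [60,[0.0013,0.0018,0.02],[0,0,0]],
    [60,[0.0013,0.0018,0.04],[0,0,0]],
    [60,[0.0013,0.0018,0.056],[0,0,0]],
    [60,[0.0013,0.0018,0.066],[0,0,0]],
    [60,[0.0013,0.0018,0.072],[0,0,0]],
    [60,[0.0013,0.0018,0.075],[0,0,0]],
    [60,[0.0013,0.0018,0.0765],[0,0,0]],
    [60,[0.0013,0.0018,0.0765],[0,0,0]],
    [60,[0.0013,0.0018,0.0765],[0,0,0]],
    [95,[0.0013,0.0018,0.0765],[0,0,0]],
  ],
)

```text
time: 15.85
ee_pos: [0.5406, 0.3117, 0.1336]
eef_rot: [0.693, 0.721, 0.001, 0.0]
ft_force: [0.8, 0.1, 0.2]
width: 0.0656
```

```bash
python3 -c "
from h import *
st();snap('wrist','w12')
"
```

```text
t 15.85 pos [0.5406 0.3117 0.1336] psi 92.29 tilt [0.0012 0.0005] F [0.84 0.08 0.19] w 0.0656 q [-0.05  0.57 -0.73  1.61  0.41  1.12 -0.84]
```

View pics/w12.png

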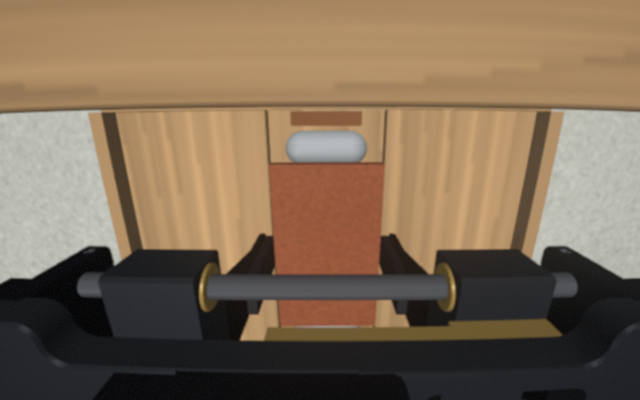

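arm_command(
  commands=[
    [95,[0,0,0],[0,0,0]],
    [95,[0,0,0],[0,0,0]],
    [95,[0,0,0],[0,0,0]],
    [90,[0,0,-0.012],[0,0,0]],
    [60,[0,0,-0.03],[0,0,0]],
    [0,[0,0,-0.04],[0,0,0]],
    [0,[0,0,-0.04],[0,0,0]],
    [0,[0,0,-0.04],[0,0,0]],
    [0,[0,0,-0.04],[0,0,0]],
    [0,[0,0,-0.04],[0,0,0]],
  ],
)

```text
time: 16.73
ee_pos: [0.5399, 0.3112, 0.1719]
eef_rot: [0.693, 0.721, -0.001, -0.0]
ft_force: [0.1, -0.6, 0.1]
width: 0.0463
```

arm_command(
  commands=[
    [0,[0,0,0.01],[0,0,0]],
    [0,[0,0,0.02],[0,0,0]],
    [0,[0,0,0.028],[0,0,0]],
    [0,[0,0,0.034],[0,0,0]],
    [0,[0,0,0.038],[0,0,0]],
    [0,[0,0,0.041],[0,0,0]],
    [0,[0,0,0.044],[0,0,0]],
    [0,[0,0,0.047],[0,0,0]],
    [0,[0,0,0.05],[0,0,0]],
    [0,[0,0,0.052],[0,0,0]],
  ],
)

```text
time: 17.57
ee_pos: [0.5404, 0.3117, 0.1207]
eef_rot: [0.693, 0.721, 0.0, 0.0]
ft_force: [-0.4, 0.4, -0.1]
width: 0.0004
```

```bash
python3 -c "
from h import *
st()
"
```

```text
t 17.57 pos [0.5404 0.3117 0.1207] psi 92.29 tilt [0.0006 0.0003] F [-0.43  0.39 -0.06] w 0.0004 q [-0.05  0.58 -0.72  1.61  0.42  1.1  -0.84]
```

arm_command(
  commands=[
    [0,[0,0,0.002],[0,0,0]],
    [0,[0,0,0.003],[0,0,0]],
    [0,[0,0,0.004],[0,0,0]],
    [0,[0,0,0.004],[0,0,0]],
    [0,[0,0,0.004],[0,0,0]],
    [0,[0,0,0.004],[0,0,0]],
    [0,[0,0,0.004],[0,0,0]],
    [0,[0,0,0.004],[0,0,0]],
    [0,[0,0,0.004],[0,0,0]],
    [0,[0,0,0.004],[0,0,0]],
  ],
)

```text
time: 18.4
ee_pos: [0.5403, 0.3118, 0.1201]
eef_rot: [0.693, 0.721, 0.0, 0.001]
ft_force: [-11.9, -10.2, 34.9]
width: 0.0007
```

arm_command(
  commands=[
    [0,[0,0,-0.03],[0,0,0]],
    [0,[0,0,-0.07],[0,0,0]],
    [0,[0,0,-0.1],[0,0,0]],
    [0,[0,0,-0.12],[0,0,0]],
    [20,[-0.02,0,-0.13],[0,0,0]],
    [45,[-0.04,0,-0.13],[0,0,0]],
    [45,[-0.05,0,-0.13],[0,0,0]],
    [45,[-0.05,0,-0.13],[0,0,0]],
    [45,[-0.05,0,-0.13],[0,0,0]],
    [45,[-0.05,0,-0.13],[0,0,0]],
  ],
)

```text
time: 19.23
ee_pos: [0.5416, 0.2626, 0.2462]
eef_rot: [0.692, 0.721, -0.0, -0.001]
ft_force: [0.1, 1.0, 0.6]
width: 0.0324
```

```bash
python3 -c "
from h import *
st();snap('wrist','w13');c=snap('top','t13')
a=cv2.imread('pics/t13.png');cv2.imwrite('pics/t13z.png',cv2.resize(a[140:275,180:410],None,fx=3.4,fy=4,interpolation=cv2.INTER_CUBIC))
"
```

```text
t 19.23 pos [0.5416 0.2626 0.2462] psi 92.35 tilt [-0.0011  0.0003] F [0.09 0.96 0.56] w 0.0324 q [ 0.08  0.42 -0.78  1.55  0.3   1.3  -0.7 ]
```

View pics/w13.png

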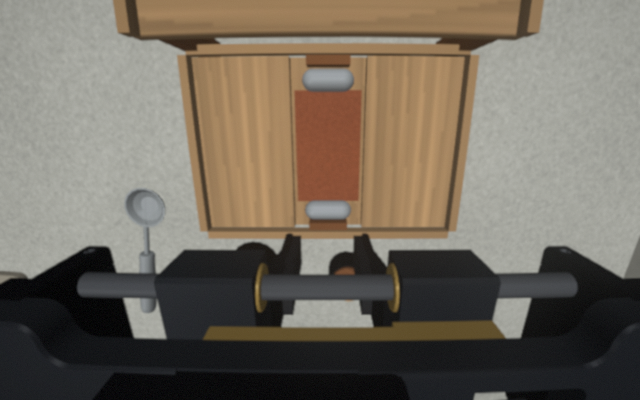

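View pics/t13z.png

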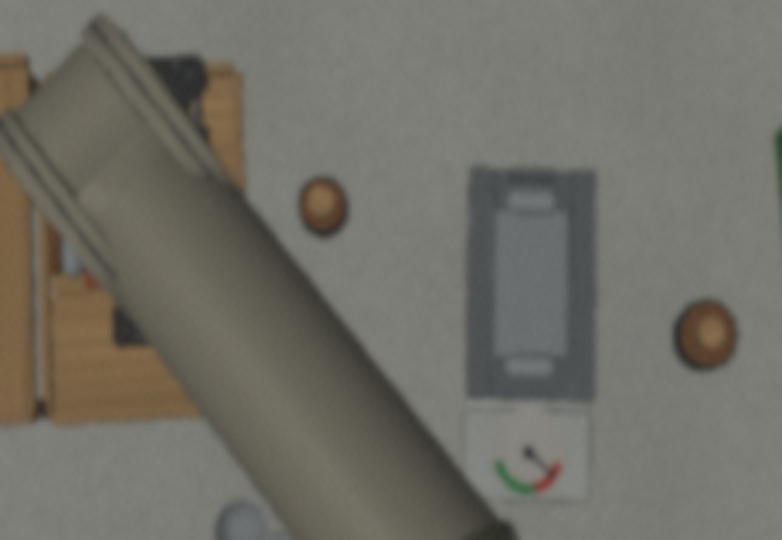

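```bash
python3 -c "
from h import *
plan((.571,.1505,.19,90))
"
```

```text
shift [-0.1135, 0.0247, 0.0562] turn [-0.001, -0.0, 0.042] rows 3.1
```

arm_command(
  commands=[
    [45,[-0.02,0.004,0.01],[0,0,0.02]],
    [45,[-0.05,0.01,0.025],[0,0,0.04]],
    [45,[-0.08,0.018,0.04],[0,0,0.04]],
    [45,[-0.1,0.022,0.05],[0,0,0.04]],
    [45,[-0.11,0.0245,0.055],[0,0,0.04]],
    [45,[-0.1135,0.0245,0.056],[0,0,0.04]],
    [45,[-0.1135,0.0245,0.056],[0,0,0.04]],
    [45,[-0.1135,0.0245,0.056],[0,0,0.04]],
    [45,[-0.1135,0.0245,0.056],[0,0,0.04]],
    [45,[-0.1135,0.0245,0.056],[0,0,0.04]],
  ],
)

```text
time: 20.17
ee_pos: [0.571, 0.1509, 0.1914]
eef_rot: [0.706, 0.708, 0.001, 0.0]
ft_force: [-0.4, -0.0, 0.2]
width: 0.039
```

```bash
python3 -c "
from h import *
st();c=snap('wrist','w14');st();plan((.571,.1505,.111,90))
import pickle;pickle.dump(c,open('w14.pkl','wb'))
"
```

```text
t 20.17 pos [0.571  0.1509 0.1914] psi 90.13 tilt [0.0009 0.0007] F [-0.36 -0.02  0.24] w 0.039 q [ 0.24  0.43 -0.72  1.65  0.3   1.18 -0.55]
t 20.22 pos [0.5711 0.1505 0.1913] psi 90.1 tilt [0.0008 0.0004] F [-1.02 -0.52 -0.04] w 0.0391 q [ 0.24  0.43 -0.72  1.65  0.3   1.18 -0.55]
shift [-0.0, -0.0002, 0.0803] turn [0.001, -0.0, 0.002] rows 1.9
```

View pics/w14.png

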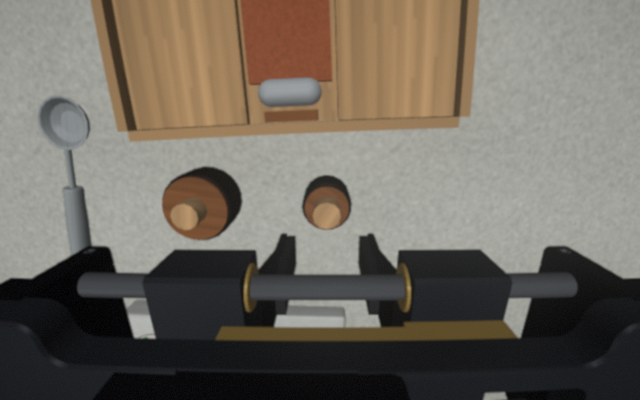

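```bash
python3 -c "
from h import *
import pickle;c=pickle.load(open('w14.pkl','rb'))
print(px2w(c,[(327,214.5),(186.5,216)],.06))
"
```

```text
[[0.57152281 0.15137449 0.06      ]
 [0.45384101 0.14974503 0.06      ]]
```

arm_command(
  commands=[
    [45,[0.0005,0,0.02],[0,0,0]],
    [45,[0.0005,0,0.045],[0,0,0]],
    [45,[0.0005,0,0.063],[0,0,0]],
    [45,[0.0005,0,0.073],[0,0,0]],
    [45,[0.0005,0,0.078],[0,0,0]],
    [45,[0.0005,0,0.079],[0,0,0]],
    [10,[0.0005,0,0.079],[0,0,0]],
    [10,[0.0005,0,0.079],[0,0,0]],
    [10,[0.0005,0,0.079],[0,0,0]],
    [10,[0.0005,0,0.079],[0,0,0]],
  ],
  squeeze=40,
)

```text
time: 21.05
ee_pos: [0.5716, 0.1498, 0.1126]
eef_rot: [0.707, 0.707, 0.0, 0.0]
ft_force: [-2.0, 0.3, 3.0]
width: 0.0228
```

```bash
python3 -c "
from h import *
st();plan((.571,.1505,.20,90),(.5060,-.0370,.20,90),(.506,-.037,.17,90))
"
```

```text
t 21.05 pos [0.5716 0.1498 0.1126] psi 90.0 tilt [0.0011 0.0001] F [-2.    0.27  3.  ] w 0.0228 q [ 0.21  0.52 -0.68  1.71  0.37  1.04 -0.6 ]
shift [0.0007, -0.0005, -0.0874] turn [0.001, -0.0, 0.0] rows 2.1
shift [-0.1868, -0.0655, -0.0875] turn [0.001, -0.0, 0.0] rows 5.2
shift [-0.1868, -0.0655, -0.0575] turn [0.001, -0.0, 0.0] rows 4.9
```

arm_command(
  commands=[
    [10,[0,0,0],[0,0,0]],
    [10,[0,0,-0.02],[0,0,0]],
    [10,[0,0,-0.05],[0,0,0]],
    [10,[0,0,-0.08],[0,0,0]],
    [10,[-0.03,-0.01,-0.09],[0,0,0]],
    [10,[-0.065,-0.022,-0.09],[0,0,0]],
    [10,[-0.1,-0.035,-0.09],[0,0,0]],
    [10,[-0.135,-0.047,-0.09],[0,0,0]],
    [10,[-0.16,-0.056,-0.09],[0,0,0]],
    [10,[-0.178,-0.062,-0.09],[0,0,0]],
  ],
)

```text
time: 21.88
ee_pos: [0.508, -0.0317, 0.2016]
eef_rot: [0.708, 0.706, -0.001, 0.0]
ft_force: [0.7, -0.7, -1.9]
width: 0.0226
```

```bash
python3 -c "
from h import *
st();plan((.5060,-.0370,.20,90),(.506,-.037,.1626,90))
"
```

```text
t 21.88 pos [ 0.508  -0.0317  0.2016] psi 89.82 tilt [-0.0006 -0.0015] F [ 0.69 -0.67 -1.92] w 0.0226 q [ 0.6   0.22 -0.69  1.85  0.15  1.13 -0.15]
shift [-0.0053, -0.002, 0.0016] turn [-0.001, 0.002, -0.003] rows 0.1
shift [-0.0053, -0.0019, 0.039] turn [-0.001, 0.002, -0.003] rows 0.9
```

arm_command(
  commands=[
    [10,[-0.005,-0.002,0],[0,0,0]],
    [10,[-0.008,-0.003,0.008],[0,0,0]],
    [10,[-0.0085,-0.0035,0.018],[0,0,0]],
    [10,[-0.0085,-0.0035,0.026],[0,0,0]],
    [10,[-0.0085,-0.0035,0.032],[0,0,0]],
    [10,[-0.0085,-0.0035,0.035],[0,0,0]],
    [10,[-0.0085,-0.0035,0.037],[0,0,0]],
    [10,[-0.0085,-0.0035,0.038],[0,0,0]],
    [10,[-0.0085,-0.0035,0.039],[0,0,0]],
    [10,[-0.0085,-0.0035,0.04],[0,0,0]],
  ],
)

```text
time: 22.72
ee_pos: [0.506, -0.0365, 0.162]
eef_rot: [0.707, 0.707, 0.0, 0.0]
ft_force: [-1.8, 1.7, 0.9]
width: 0.0228
```

```bash
python3 -c "
from h import *
st();snap('wrist','w15');snap('scene','s15')
"
```

```text
t 22.72 pos [ 0.506  -0.0365  0.162 ] psi 90.03 tilt [0.0005 0.0001] F [-1.8   1.67  0.9 ] w 0.0228 q [ 0.59  0.26 -0.68  1.89  0.19  1.05 -0.16]
```

View pics/w15.png

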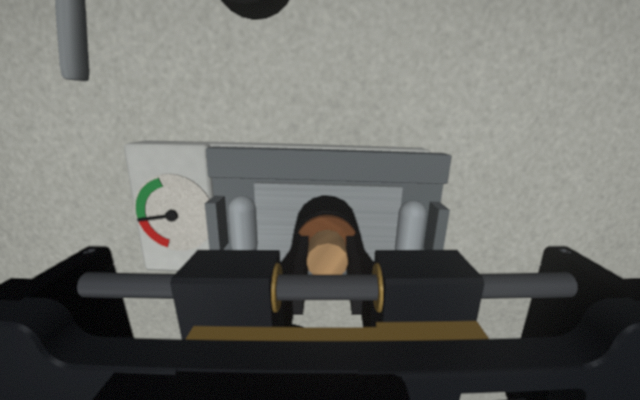

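arm_command(
  commands=[
    [45,[0,0,0],[0,0,0]],
    [45,[0,0,0],[0,0,0]],
    [45,[0,0,0],[0,0,0]],
    [45,[0,0,-0.01],[0,0,0]],
    [45,[0,0,-0.025],[0,0,0]],
    [45,[0,0,-0.035],[0,0,0]],
    [45,[0,0,-0.035],[0,0,0]],
    [45,[0,0,-0.035],[0,0,0]],
    [45,[0,0,-0.035],[0,0,0]],
    [45,[0,0,-0.035],[0,0,0]],
  ],
)

```text
time: 23.65
ee_pos: [0.5054, -0.0369, 0.1961]
eef_rot: [0.707, 0.707, -0.0, -0.0]
ft_force: [-0.3, -0.2, -0.1]
width: 0.0391
```

```bash
python3 -c "
from h import *
st();c=snap('wrist','w16')
a=cv2.imread('pics/w16.png');cv2.imwrite('pics/w16z.png',cv2.resize(a[120:330,120:460],None,fx=2.3,fy=2.3,interpolation=cv2.INTER_CUBIC))
"
```

```text
t 23.65 pos [ 0.5054 -0.0369  0.1961] psi 89.99 tilt [-0.0009  0.    ] F [-0.34 -0.19 -0.11] w 0.0391 q [ 0.61  0.22 -0.69  1.86  0.15  1.12 -0.14]
```

View pics/w16z.png

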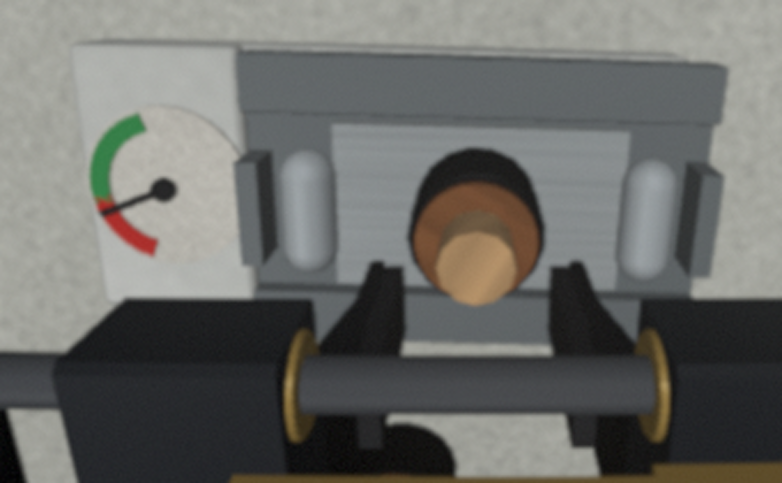

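```bash
python3 -c "
from h import *
st();c=snap('wrist','w17');print(px2w(c,[(120+477/2.3,120+268/2.3)],.110));P=px2w(c,[(120+x/2.3,120+y/2.3) for x,y in [(332,123),(631,130)]],.052);print(P,P.mean(0)-[0,.032,0])
plan((.5055,-.037,.160,90))
"
```

```text
t 23.7 pos [ 0.5054 -0.0369  0.1961] psi 90.0 tilt [-0.0009  0.0001] F [0.16 0.19 0.21] w 0.0391 q [ 0.61  0.22 -0.69  1.86  0.15  1.12 -0.14]
[[ 0.50593849 -0.03601091  0.11      ]]
[[ 0.45311429 -0.00456877  0.052     ]
 [ 0.56238536 -0.00718645  0.052     ]] [ 0.50774982 -0.03787761  0.052     ]
shift [-0.0001, 0.0001, 0.0362] turn [-0.001, -0.0, -0.0] rows 0.9
```

arm_command(
  commands=[
    [45,[0,0.0003,0.012],[0,0,0]],
    [45,[0,0.0003,0.024],[0,0,0]],
    [45,[0,0.0003,0.031],[0,0,0]],
    [45,[0,0.0003,0.0325],[0,0,0]],
    [45,[0,0.0003,0.0325],[0,0,0]],
    [10,[0,0.0003,0.0325],[0,0,0]],
    [10,[0,0.0003,0.0325],[0,0,0]],
    [10,[0,0.0003,0.0325],[0,0,0]],
    [10,[0,0.0003,0.0325],[0,0,0]],
    [10,[0,0.0003,0.0325],[0,0,0]],
  ],
)

```text
time: 24.58
ee_pos: [0.5062, -0.0369, 0.1645]
eef_rot: [0.707, 0.707, 0.0, 0.0]
ft_force: [-0.4, -0.4, 0.8]
width: 0.0225
```

```bash
python3 -c "
from h import *
st();plan((.506,-.037,.22,90),(.444,-.333,.22,94.6),(.444,-.333,.1196,94.6))
"
```

```text
t 24.58 pos [ 0.5062 -0.0369  0.1645] psi 89.99 tilt [ 0.0005 -0.0003] F [-0.35 -0.41  0.81] w 0.0225 q [ 0.59  0.26 -0.68  1.89  0.19  1.06 -0.16]
shift [-0.0001, -0.0001, -0.0555] turn [0.001, 0.0, -0.0] rows 1.3
shift [-0.2961, -0.0621, -0.0554] turn [0.0, 0.0, -0.08] rows 7.4
shift [-0.2961, -0.0622, 0.045] turn [0.0, 0.0, -0.08] rows 7.3
```

arm_command(
  commands=[
    [10,[0,0,-0.015],[0,0,0]],
    [10,[0,0,-0.035],[0,0,0]],
    [10,[-0.02,-0.004,-0.055],[0,0,-0.02]],
    [10,[-0.05,-0.01,-0.06],[0,0,-0.04]],
    [10,[-0.09,-0.018,-0.06],[0,0,-0.06]],
    [10,[-0.13,-0.027,-0.06],[0,0,-0.08]],
    [10,[-0.17,-0.035,-0.06],[0,0,-0.08]],
    [10,[-0.21,-0.043,-0.06],[0,0,-0.08]],
    [10,[-0.245,-0.051,-0.06],[0,0,-0.08]],
    [10,[-0.272,-0.057,-0.06],[0,0,-0.08]],
  ],
)

```text
time: 25.42
ee_pos: [0.4473, -0.3123, 0.224]
eef_rot: [0.679, 0.734, -0.001, 0.0]
ft_force: [0.8, 0.2, -2.7]
width: 0.023
```

arm_command(
  commands=[
    [10,[-0.015,-0.003,0],[0,0,0]],
    [10,[-0.022,-0.005,0],[0,0,0]],
    [10,[-0.024,-0.005,0],[0,0,0]],
    [10,[-0.024,-0.005,0],[0,0,0]],
    [10,[-0.024,-0.005,0],[0,0,0]],
    [10,[-0.024,-0.005,0],[0,0,0]],
    [10,[-0.024,-0.005,0],[0,0,0]],
    [10,[-0.024,-0.005,0],[0,0,0]],
    [10,[-0.024,-0.005,0],[0,0,0]],
    [10,[-0.024,-0.005,0],[0,0,0]],
  ],
)

```text
time: 26.25
ee_pos: [0.4461, -0.333, 0.2243]
eef_rot: [0.678, 0.735, -0.0, 0.0]
ft_force: [-0.0, -0.4, -3.3]
width: 0.0225
```

```bash
python3 -c "
from h import *
st();snap('wrist','w18');snap('top','t18');plan((.444,-.333,.118,94.6))
a=cv2.imread('pics/t18.png');cv2.imwrite('pics/t18z.png',cv2.resize(a[140:275,340:520],None,fx=4,fy=4,interpolation=cv2.INTER_CUBIC))
"
```

```text
t 26.25 pos [ 0.4461 -0.333   0.2243] psi 94.6 tilt [ 0.0001 -0.0001] F [-0.01 -0.38 -3.28] w 0.0225 q [ 0.98  0.27 -0.48  1.71  0.13  1.19  0.54]
shift [0.0003, -0.002, 0.1063] turn [0.0, 0.0, -0.0] rows 2.5
```

View pics/w18.png

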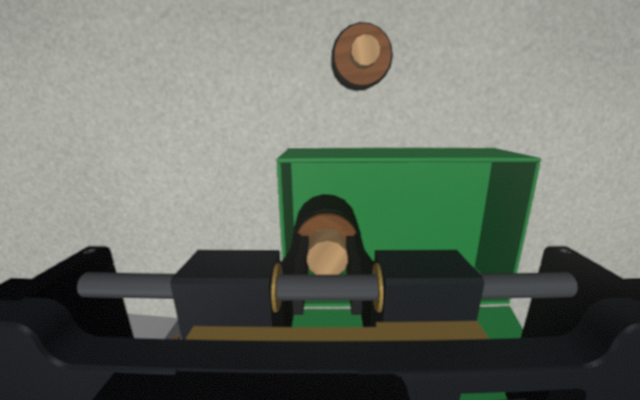

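View pics/t18z.png

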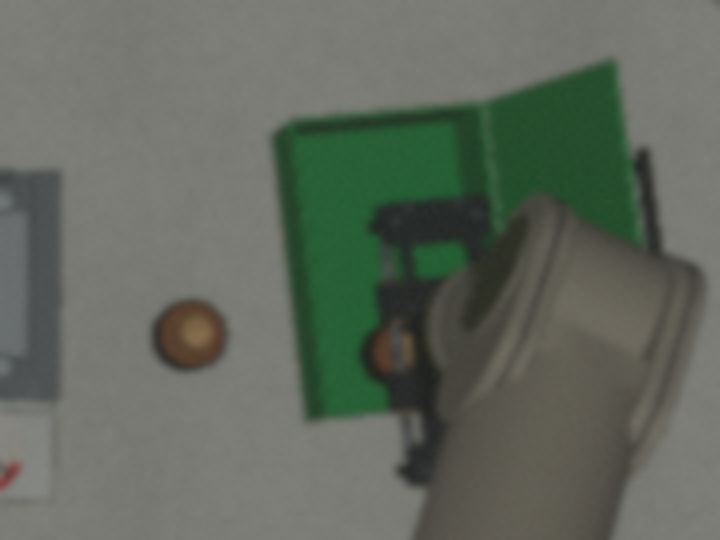

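```bash
python3 -c "
from h import *
c=snap('wrist');P=px2w(c,[(278,161),(540,160)],.075);print(P,P.mean(0));print(px2w(c,[(283,150.),(535,150)],.075))
"
```

```text
[[ 0.40167293 -0.2945994   0.075     ]
 [ 0.62673221 -0.27488053  0.075     ]] [ 0.51420257 -0.28473997  0.075     ]
[[ 0.40555928 -0.28502093  0.075     ]
 [ 0.61971714 -0.26686935  0.075     ]]
```

arm_command(
  commands=[
    [10,[0,0.003,0.01],[0,0,0]],
    [10,[0,0.005,0.03],[0,0,0]],
    [10,[0,0.005,0.055],[0,0,0]],
    [10,[0,0.005,0.078],[0,0,0]],
    [10,[0,0.005,0.095],[0,0,0]],
    [10,[0,0.005,0.103],[0,0,0]],
    [10,[0,0.005,0.107],[0,0,0]],
    [10,[0,0.005,0.107],[0,0,0]],
    [38,[0,0.005,0.107],[0,0,0]],
    [38,[0,0.005,0.107],[0,0,0]],
  ],
)

```text
time: 27.23
ee_pos: [0.4515, -0.333, 0.1177]
eef_rot: [0.678, 0.735, 0.0, 0.001]
ft_force: [0.1, 0.0, 0.1]
width: 0.0294
```

```bash
python3 -c "
from h import *
st()
"
```

```text
t 27.23 pos [ 0.4515 -0.333   0.1177] psi 94.58 tilt [ 0.0011 -0.0007] F [0.06 0.01 0.13] w 0.0294 q [ 0.94  0.4  -0.46  1.8   0.21  0.99  0.48]
```

```bash
python3 -c "
from h import *
plan((.467,-.196,.19,90))
"
```

```text
shift [0.1353, 0.0265, -0.0724] turn [0.001, 0.001, 0.08] rows 3.7
```

arm_command(
  commands=[
    [38,[0,0,-0.01],[0,0,0]],
    [38,[0,0,-0.035],[0,0,0]],
    [38,[0,0,-0.07],[0,0,0]],
    [45,[0.02,0.005,-0.09],[0,0,0]],
    [45,[0.055,0.01,-0.095],[0,0,0.02]],
    [45,[0.09,0.017,-0.09],[0,0,0.05]],
    [45,[0.118,0.023,-0.08],[0,0,0.08]],
    [45,[0.133,0.026,-0.075],[0,0,0.08]],
    [45,[0.138,0.0265,-0.073],[0,0,0.08]],
    [45,[0.138,0.0265,-0.073],[0,0,0.08]],
  ],
)

```text
time: 28.07
ee_pos: [0.4666, -0.1922, 0.1907]
eef_rot: [0.706, 0.708, 0.0, 0.0]
ft_force: [0.3, -0.7, -0.1]
width: 0.0393
```

```bash
python3 -c "
from h import *
camera('scene');camera('scene');st();c=snap('wrist','w19');st();snap('top','t19')
import pickle;pickle.dump(c,open('w19.pkl','wb'))
a=cv2.imread('pics/t19.png');cv2.imwrite('pics/t19z.png',cv2.resize(a[140:275,240:520],None,fx=2.8,fy=2.8,interpolation=cv2.INTER_CUBIC))
"
```

```text
t 28.17 pos [ 0.4664 -0.1945  0.1909] psi 89.94 tilt [ 0.0007 -0.0009] F [ 0.37 -1.15  0.08] w 0.0392 q [ 0.82  0.2  -0.57  1.87  0.12  1.1   0.21]
t 28.22 pos [ 0.4664 -0.1948  0.1908] psi 89.9 tilt [ 0.0007 -0.0008] F [ 0.39 -1.04 -0.16] w 0.0391 q [ 0.82  0.2  -0.57  1.87  0.12  1.1   0.21]
```

View pics/w19.png

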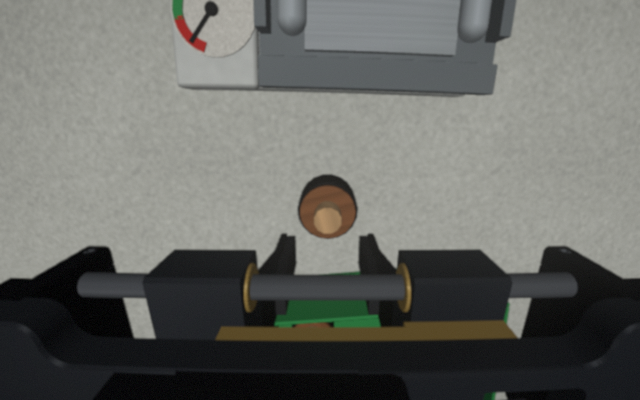

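View pics/t19z.png

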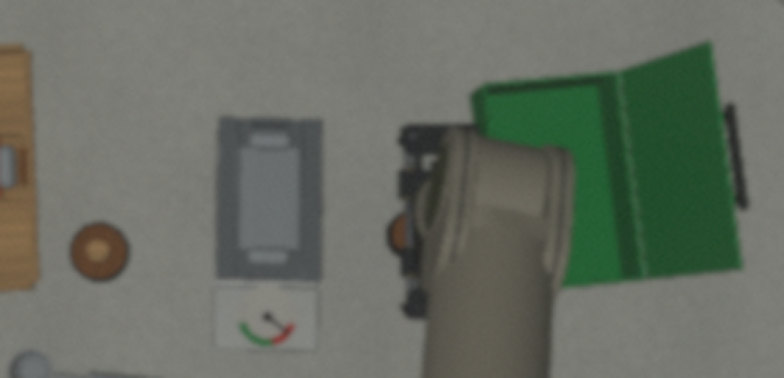

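```bash
python3 -c "
from h import *
import pickle;c=pickle.load(open('w19.pkl','rb'))
P=px2w(c,[(328,220)],.06);print(P);plan((P[0,0],P[0,1],.112,90))
"
```

```text
[[ 0.46773659 -0.19894841  0.06      ]]
shift [-0.0041, 0.0014, 0.0787] turn [0.001, 0.001, -0.002] rows 1.9
```

arm_command(
  commands=[
    [45,[-0.0035,0.0007,0.02],[0,0,0]],
    [45,[-0.0035,0.0007,0.045],[0,0,0]],
    [45,[-0.0035,0.0007,0.063],[0,0,0]],
    [45,[-0.0035,0.0007,0.073],[0,0,0]],
    [45,[-0.0035,0.0007,0.078],[0,0,0]],
    [45,[-0.0035,0.0007,0.0787],[0,0,0]],
    [10,[-0.0035,0.0007,0.0787],[0,0,0]],
    [10,[-0.0035,0.0007,0.0787],[0,0,0]],
    [10,[-0.0035,0.0007,0.0787],[0,0,0]],
    [10,[-0.0035,0.0007,0.0787],[0,0,0]],
  ],
)

```text
time: 29.1
ee_pos: [0.4671, -0.1969, 0.1124]
eef_rot: [0.707, 0.707, -0.0, 0.0]
ft_force: [-4.1, 0.1, 6.5]
width: 0.0229
```

```bash
python3 -c "
from h import *
st();plan((.506,-.0370,.20,90))
"
```

```text
t 29.1 pos [ 0.4671 -0.1969  0.1124] psi 89.99 tilt [ 0.0003 -0.0009] F [-4.1   0.09  6.54] w 0.0229 q [ 0.8   0.31 -0.55  1.94  0.2   0.94  0.15]
shift [0.1598, 0.0389, -0.0878] turn [0.0, 0.001, -0.0] rows 4.5
```

arm_command(
  commands=[
    [10,[0,0,-0.001],[0,0,0]],
    [10,[0,0,-0.02],[0,0,0]],
    [10,[0,0,-0.05],[0,0,0]],
    [10,[0,0,-0.08],[0,0,0]],
    [10,[0.025,0.006,-0.09],[0,0,0]],
    [10,[0.06,0.015,-0.09],[0,0,0]],
    [10,[0.095,0.023,-0.09],[0,0,0]],
    [10,[0.125,0.03,-0.09],[0,0,0]],
    [10,[0.148,0.036,-0.09],[0,0,0]],
    [10,[0.158,0.0385,-0.09],[0,0,0]],
  ],
)

```text
time: 29.93
ee_pos: [0.5057, -0.0344, 0.2014]
eef_rot: [0.705, 0.709, 0.001, -0.0]
ft_force: [-0.1, 0.0, -5.8]
width: 0.0229
```

```bash
python3 -c "
from h import *
st();plan((.506,-.0370,.1625,90))
"
```

```text
t 29.93 pos [ 0.5057 -0.0344  0.2014] psi 90.27 tilt [0.0001 0.0015] F [-0.1   0.05 -5.79] w 0.0229 q [ 0.61  0.21 -0.69  1.85  0.15  1.13 -0.13]
shift [-0.0027, 0.0003, 0.0389] turn [0.0, -0.001, 0.005] rows 0.9
```

arm_command(
  commands=[
    [10,[0.001,0.0005,0],[0,0,0]],
    [10,[0.0015,0.0005,0.008],[0,0,0]],
    [10,[0.0015,0.0005,0.018],[0,0,0]],
    [10,[0.0015,0.0005,0.026],[0,0,0]],
    [10,[0.0015,0.0005,0.033],[0,0,0]],
    [10,[0.0015,0.0005,0.037],[0,0,0]],
    [10,[0.0015,0.0005,0.039],[0,0,0]],
    [10,[0.0015,0.0005,0.041],[0,0,0]],
    [10,[0.0015,0.0005,0.043],[0,0,0]],
    [10,[0.0015,0.0005,0.044],[0,0,0]],
  ],
)

```text
time: 30.77
ee_pos: [0.5061, -0.0375, 0.1577]
eef_rot: [0.707, 0.707, -0.0, 0.0]
ft_force: [-4.1, -2.3, -0.3]
width: 0.0231
```

```bash
python3 -c "
from h import *
st()
"
```

```text
t 30.77 pos [ 0.5061 -0.0375  0.1577] psi 89.98 tilt [ 0.0001 -0.0006] F [-4.12 -2.34 -0.28] w 0.0231 q [ 0.59  0.27 -0.68  1.9   0.19  1.04 -0.17]
```

Near-zero net force; release and back off.

arm_command(
  commands=[
    [45,[0,0,0],[0,0,0]],
    [45,[0,0,0],[0,0,0]],
    [45,[0,0,0],[0,0,0]],
    [45,[0,0,-0.01],[0,0,0]],
    [45,[0,0,-0.025],[0,0,0]],
    [45,[0,0,-0.035],[0,0,0]],
    [45,[0,0,-0.035],[0,0,0]],
    [45,[0,0,-0.035],[0,0,0]],
    [45,[0,0,-0.035],[0,0,0]],
    [45,[0,0,-0.035],[0,0,0]],
  ],
)

```text
time: 31.6
ee_pos: [0.5057, -0.0371, 0.192]
eef_rot: [0.707, 0.707, -0.0, -0.0]
ft_force: [0.1, 0.7, -0.0]
width: 0.0393
```

```bash
python3 -c "
from h import *
st();c=snap('wrist','w20')
import pickle;pickle.dump(c,open('w20.pkl','wb'))
a=cv2.imread('pics/w20.png');cv2.imwrite('pics/w20z.png',cv2.resize(a[120:330,120:460],None,fx=2.3,fy=2.3,interpolation=cv2.INTER_CUBIC))
"
```

```text
t 31.6 pos [ 0.5057 -0.0371  0.192 ] psi 90.0 tilt [-0.0008  0.    ] F [ 0.08  0.67 -0.03] w 0.0393 q [ 0.6   0.22 -0.69  1.86  0.16  1.11 -0.14]
```

View pics/w20z.png

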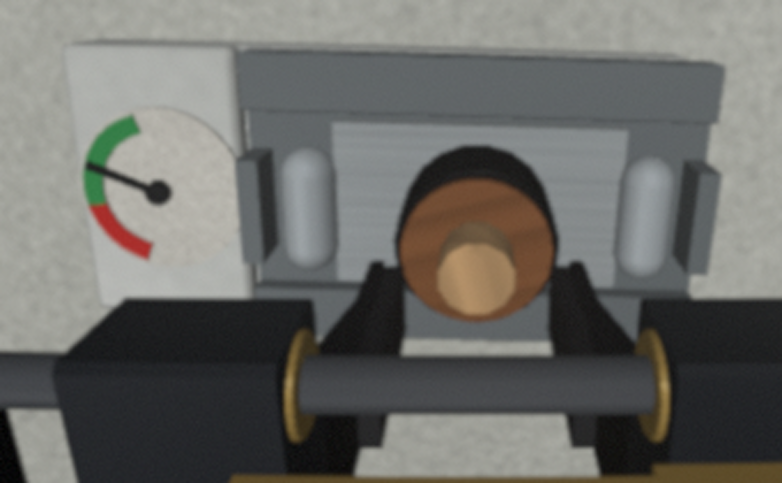

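arm_command(
  commands=[
    [45,[0,0.0003,0.012],[0,0,0]],
    [45,[0,0.0003,0.024],[0,0,0]],
    [45,[0,0.0003,0.032],[0,0,0]],
    [45,[0,0.0003,0.034],[0,0,0]],
    [45,[0,0.0003,0.034],[0,0,0]],
    [10,[0,0.0003,0.034],[0,0,0]],
    [10,[0,0.0003,0.034],[0,0,0]],
    [10,[0,0.0003,0.034],[0,0,0]],
    [10,[0,0.0003,0.034],[0,0,0]],
    [10,[0,0.0003,0.034],[0,0,0]],
  ],
)

```text
time: 32.48
ee_pos: [0.5063, -0.0371, 0.1587]
eef_rot: [0.707, 0.707, -0.0, 0.0]
ft_force: [-1.6, -0.0, -0.0]
width: 0.0229
```

```bash
python3 -c "
from h import *
st();plan((.466,.300,.22,92))
"
```

```text
t 32.48 pos [ 0.5063 -0.0371  0.1587] psi 90.0 tilt [ 0.     -0.0002] F [-1.57 -0.02 -0.04] w 0.0229 q [ 0.59  0.27 -0.68  1.89  0.19  1.04 -0.17]
shift [0.3371, -0.0403, -0.0614] turn [0.0, 0.0, -0.035] rows 8.3
```

arm_command(
  commands=[
    [10,[0,0,-0.015],[0,0,0]],
    [10,[0,0,-0.04],[0,0,0]],
    [10,[0.015,-0.002,-0.06],[0,0,0]],
    [10,[0.045,-0.005,-0.065],[0,0,-0.01]],
    [10,[0.085,-0.01,-0.065],[0,0,-0.02]],
    [10,[0.125,-0.015,-0.065],[0,0,-0.035]],
    [10,[0.165,-0.02,-0.065],[0,0,-0.035]],
    [10,[0.205,-0.025,-0.065],[0,0,-0.035]],
    [10,[0.245,-0.03,-0.065],[0,0,-0.035]],
    [10,[0.28,-0.034,-0.065],[0,0,-0.035]],
  ],
)

```text
time: 33.32
ee_pos: [0.4711, 0.2452, 0.2233]
eef_rot: [0.694, 0.72, -0.0, -0.0]
ft_force: [0.3, 0.4, -5.5]
width: 0.0225
```

arm_command(
  commands=[
    [10,[0.025,-0.003,0],[0,0,0]],
    [10,[0.043,-0.005,0],[0,0,0]],
    [10,[0.053,-0.006,0],[0,0,0]],
    [10,[0.057,-0.006,0],[0,0,0]],
    [10,[0.057,-0.006,0.01],[0,0,0]],
    [10,[0.057,-0.006,0.02],[0,0,0]],
    [10,[0.057,-0.006,0.03],[0,0,0]],
    [10,[0.057,-0.006,0.035],[0,0,0]],
    [10,[0.057,-0.006,0.035],[0,0,0]],
    [10,[0.057,-0.006,0.035],[0,0,0]],
  ],
)

```text
time: 34.15
ee_pos: [0.4644, 0.299, 0.1881]
eef_rot: [0.695, 0.719, -0.0, -0.0]
ft_force: [-1.8, 0.4, -5.9]
width: 0.0228
```

```bash
python3 -c "
from h import *
st();c=snap('wrist','w21');plan((.466,.300,.162,92))
"
```

```text
t 34.15 pos [0.4644 0.299  0.1881] psi 91.96 tilt [-0.0007 -0.0005] F [-1.83  0.44 -5.85] w 0.0228 q [ 0.06  0.38 -0.86  1.75  0.31  1.16 -0.85]
shift [0.0006, 0.0014, 0.0266] turn [0.0, 0.0, -0.0] rows 0.6
```

View pics/w21.png

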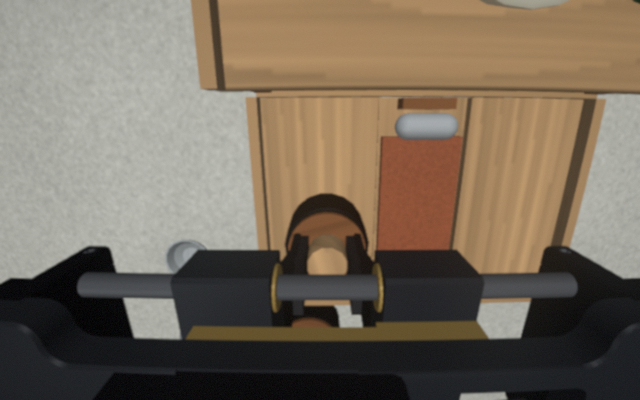

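arm_command(
  commands=[
    [10,[0,0,0.008],[0,0,0]],
    [10,[0,0,0.015],[0,0,0]],
    [10,[0,0,0.02],[0,0,0]],
    [10,[0,0,0.023],[0,0,0]],
    [10,[0,0,0.025],[0,0,0]],
    [10,[0,0,0.026],[0,0,0]],
    [10,[0,0,0.026],[0,0,0]],
    [10,[0,0,0.026],[0,0,0]],
    [42,[0,0,0.026],[0,0,0]],
    [42,[0,0,0.026],[0,0,0]],
  ],
)

```text
time: 35.03
ee_pos: [0.4647, 0.3001, 0.1634]
eef_rot: [0.695, 0.719, 0.001, 0.0]
ft_force: [1.0, 1.0, 0.2]
width: 0.0298
```

arm_command(
  commands=[
    [42,[0,0,0],[0,0,0]],
    [42,[0,0,-0.02],[0,0,0]],
    [42,[0,0,-0.05],[0,0,0]],
    [45,[0,0,-0.065],[0,0,0]],
    [45,[-0.03,0,-0.065],[0,0,0]],
    [45,[-0.07,-0.002,-0.055],[0,0,0.01]],
    [45,[-0.11,-0.004,-0.04],[0,0,0.03]],
    [45,[-0.135,-0.006,-0.035],[0,0,0.035]],
    [45,[-0.148,-0.007,-0.03],[0,0,0.035]],
    [45,[-0.148,-0.007,-0.03],[0,0,0.035]],
  ],
)

```text
time: 35.87
ee_pos: [0.4628, 0.1477, 0.1916]
eef_rot: [0.709, 0.705, -0.001, 0.0]
ft_force: [0.3, -1.5, 0.4]
width: 0.0391
```

```bash
python3 -c "
from h import *
camera('scene');camera('scene');st();c=snap('wrist','w22');st()
import pickle;pickle.dump(c,open('w22.pkl','wb'))
"
```

```text
t 35.97 pos [0.4629 0.1518 0.1929] psi 89.96 tilt [0.0009 0.0003] F [-0.32  1.15  0.35] w 0.0393 q [ 0.36  0.2  -0.84  1.9   0.17  1.11 -0.54]
t 36.02 pos [0.4628 0.1526 0.1931] psi 90.05 tilt [0.0011 0.0008] F [-0.89 -0.77 -0.04] w 0.0391 q [ 0.36  0.2  -0.84  1.9   0.17  1.11 -0.54]
```

View pics/w22.png

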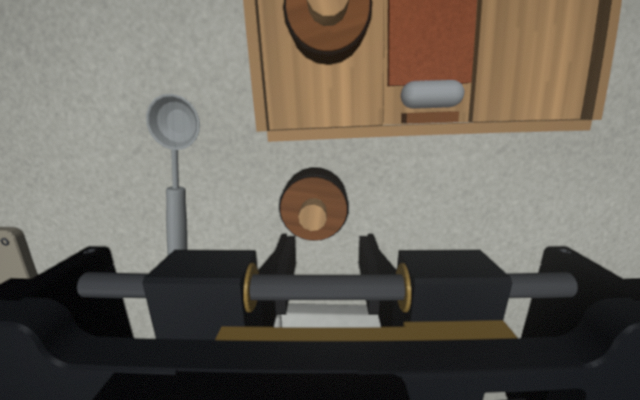

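```bash
python3 -c "
from h import *
import pickle;c=pickle.load(open('w22.pkl','rb'))
P=px2w(c,[(312.5,217.5)],.06);print(P);plan((P[0,0]-.001,P[0,1],.112,90))
"
```

```text
[[0.45123249 0.14902039 0.06      ]]
shift [-0.0037, -0.0127, 0.0811] turn [0.001, -0.001, 0.001] rows 2.0
```

arm_command(
  commands=[
    [45,[-0.003,-0.008,0.0],[0,0,0]],
    [45,[-0.003,-0.012,0.015],[0,0,0]],
    [45,[-0.003,-0.012,0.038],[0,0,0]],
    [45,[-0.003,-0.012,0.06],[0,0,0]],
    [45,[-0.003,-0.012,0.074],[0,0,0]],
    [45,[-0.003,-0.012,0.0795],[0,0,0]],
    [45,[-0.003,-0.012,0.0805],[0,0,0]],
    [10,[-0.003,-0.012,0.0805],[0,0,0]],
    [10,[-0.003,-0.012,0.0805],[0,0,0]],
    [10,[-0.003,-0.012,0.0805],[0,0,0]],
  ],
)

```text
time: 36.85
ee_pos: [0.4511, 0.1488, 0.113]
eef_rot: [0.707, 0.707, 0.001, 0.001]
ft_force: [0.7, 0.6, -0.1]
width: 0.0266
```

```bash
python3 -c "
from h import *
st();plan((.506,-.0370,.20,90))
"
```

```text
t 36.85 pos [0.4511 0.1488 0.113 ] psi 90.01 tilt [0.0016 0.0002] F [ 0.65  0.56 -0.14] w 0.0266 q [ 0.32  0.3  -0.81  2.01  0.26  0.94 -0.62]
shift [-0.1858, 0.055, -0.0869] turn [0.002, -0.0, 0.0] rows 5.1
```

arm_command(
  commands=[
    [10,[0,0,0],[0,0,0]],
    [10,[0,0,0],[0,0,0]],
    [10,[0,0,-0.02],[0,0,0]],
    [10,[0,0,-0.05],[0,0,0]],
    [10,[-0.015,0.005,-0.08],[0,0,0]],
    [10,[-0.045,0.014,-0.09],[0,0,0]],
    [10,[-0.08,0.024,-0.09],[0,0,0]],
    [10,[-0.115,0.034,-0.09],[0,0,0]],
    [10,[-0.145,0.043,-0.09],[0,0,0]],
    [10,[-0.168,0.05,-0.09],[0,0,0]],
  ],
)

```text
time: 37.68
ee_pos: [0.5008, -0.0229, 0.2021]
eef_rot: [0.708, 0.706, -0.0, 0.0]
ft_force: [0.5, -0.2, -1.7]
width: 0.023
```

```bash
python3 -c "
from h import *
st()
"
```

```text
t 37.68 pos [ 0.5008 -0.0229  0.2021] psi 89.85 tilt [ 0.0002 -0.0011] F [ 0.46 -0.18 -1.73] w 0.023 q [ 0.61  0.2  -0.71  1.86  0.15  1.13 -0.16]
```

arm_command(
  commands=[
    [10,[-0.011,0.003,0],[0,0,0]],
    [10,[-0.016,0.0045,0.002],[0,0,0]],
    [10,[-0.0178,0.005,0.01],[0,0,0]],
    [10,[-0.0178,0.005,0.02],[0,0,0]],
    [10,[-0.0178,0.005,0.028],[0,0,0]],
    [10,[-0.0178,0.005,0.034],[0,0,0]],
    [10,[-0.0178,0.005,0.037],[0,0,0]],
    [10,[-0.0178,0.005,0.039],[0,0,0]],
    [10,[-0.0178,0.005,0.04],[0,0,0]],
    [10,[-0.0178,0.005,0.04],[0,0,0]],
  ],
)

```text
time: 38.52
ee_pos: [0.5056, -0.0368, 0.1622]
eef_rot: [0.707, 0.707, 0.0, -0.0]
ft_force: [-1.0, 1.7, 2.2]
width: 0.0228
```

```bash
python3 -c "
from h import *
st()
"
```

```text
t 38.52 pos [ 0.5056 -0.0368  0.1622] psi 90.03 tilt [0.0001 0.0002] F [-1.02  1.69  2.23] w 0.0228 q [ 0.6   0.27 -0.69  1.89  0.19  1.05 -0.17]
```

arm_command(
  commands=[
    [10,[0,0,-0.002],[0,0,0]],
    [45,[0,0,-0.002],[0,0,0]],
    [45,[0,0,-0.002],[0,0,0]],
    [45,[0,0,-0.002],[0,0,0]],
    [45,[0,0,-0.012],[0,0,0]],
    [45,[0,0,-0.025],[0,0,0]],
    [45,[0,0,-0.035],[0,0,0]],
    [45,[0,0,-0.035],[0,0,0]],
    [45,[0,0,-0.035],[0,0,0]],
    [45,[0,0,-0.035],[0,0,0]],
  ],
)

```text
time: 39.35
ee_pos: [0.5054, -0.0375, 0.1968]
eef_rot: [0.707, 0.707, -0.0, 0.0]
ft_force: [-0.7, 0.1, -0.2]
width: 0.0392
```

```bash
python3 -c "
from h import *
st();c=snap('wrist','w23')
a=cv2.imread('pics/w23.png');cv2.imwrite('pics/w23z.png',cv2.resize(a[120:330,120:460],None,fx=2.3,fy=2.3,interpolation=cv2.INTER_CUBIC))
"
```

```text
t 39.35 pos [ 0.5054 -0.0375  0.1968] psi 89.99 tilt [-0.0001 -0.0003] F [-0.72  0.1  -0.17] w 0.0392 q [ 0.62  0.22 -0.7   1.86  0.16  1.12 -0.14]
```

View pics/w23z.png

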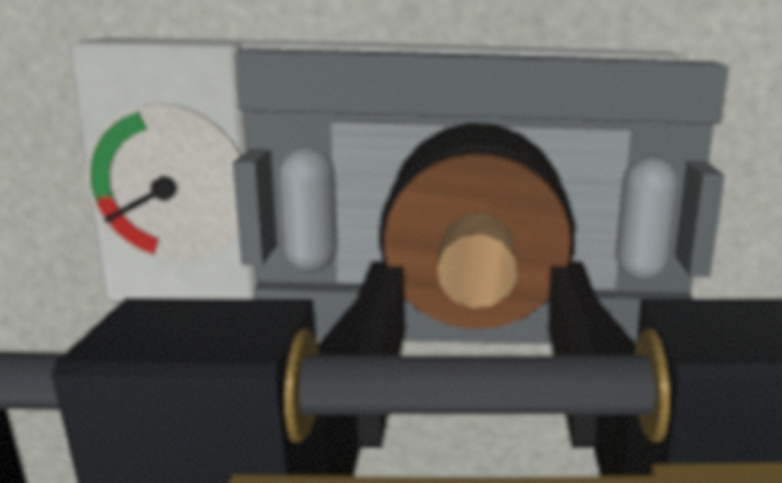

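arm_command(
  commands=[
    [45,[0,0.0003,0.012],[0,0,0]],
    [45,[0,0.0003,0.024],[0,0,0]],
    [45,[0,0.0003,0.031],[0,0,0]],
    [45,[0,0.0003,0.0325],[0,0,0]],
    [45,[0,0.0003,0.0325],[0,0,0]],
    [10,[0,0.0003,0.0325],[0,0,0]],
    [10,[0,0.0003,0.0325],[0,0,0]],
    [10,[0,0.0003,0.0325],[0,0,0]],
    [10,[0,0.0003,0.0325],[0,0,0]],
    [10,[0,0.0003,0.0325],[0,0,0]],
  ],
)

```text
time: 40.23
ee_pos: [0.506, -0.0373, 0.1648]
eef_rot: [0.707, 0.707, 0.0, 0.0]
ft_force: [-0.2, 0.1, -0.2]
width: 0.0228
```

```bash
python3 -c "
from h import *
st();plan((.552,-.326,.225,94.6))
"
```

```text
t 40.23 pos [ 0.506  -0.0373  0.1648] psi 90.0 tilt [ 0.0006 -0.0002] F [-0.16  0.09 -0.19] w 0.0228 q [ 0.61  0.26 -0.69  1.89  0.19  1.06 -0.17]
shift [-0.2887, 0.046, -0.0601] turn [0.001, 0.0, -0.08] rows 7.2
```

arm_command(
  commands=[
    [10,[0,0,-0.015],[0,0,0]],
    [10,[0,0,-0.035],[0,0,0]],
    [10,[-0.02,0.003,-0.055],[0,0,-0.02]],
    [10,[-0.05,0.008,-0.06],[0,0,-0.04]],
    [10,[-0.09,0.014,-0.06],[0,0,-0.06]],
    [10,[-0.13,0.02,-0.06],[0,0,-0.08]],
    [10,[-0.17,0.027,-0.06],[0,0,-0.08]],
    [10,[-0.21,0.033,-0.06],[0,0,-0.08]],
    [10,[-0.245,0.039,-0.06],[0,0,-0.08]],
    [10,[-0.268,0.043,-0.06],[0,0,-0.08]],
  ],
)

```text
time: 41.07
ee_pos: [0.548, -0.31, 0.224]
eef_rot: [0.68, 0.733, -0.001, 0.0]
ft_force: [0.4, -0.6, -1.9]
width: 0.0229
```

arm_command(
  commands=[
    [10,[-0.012,0.002,0],[0,0,0]],
    [10,[-0.018,0.003,0],[0,0,0]],
    [10,[-0.02,0.003,0],[0,0,0]],
    [10,[-0.02,0.003,0],[0,0,0]],
    [10,[-0.02,0.003,0],[0,0,0]],
    [10,[-0.02,0.003,0],[0,0,0]],
    [10,[-0.02,0.003,0],[0,0,0]],
    [10,[-0.02,0.003,0],[0,0,0]],
    [10,[-0.02,0.003,0],[0,0,0]],
    [10,[-0.02,0.003,0],[0,0,0]],
  ],
)

```text
time: 41.9
ee_pos: [0.5534, -0.3249, 0.2247]
eef_rot: [0.678, 0.735, -0.0, 0.0]
ft_force: [0.2, -0.6, -1.9]
width: 0.023
```

```bash
python3 -c "
from h import *
st();snap('wrist','w24');plan((.552,-.326,.1165,94.6))
"
```

```text
t 41.9 pos [ 0.5534 -0.3249  0.2247] psi 94.59 tilt [ 0.0001 -0.0002] F [ 0.22 -0.56 -1.89] w 0.023 q [ 0.86  0.46 -0.53  1.48  0.24  1.27  0.38]
shift [-0.001, -0.0015, 0.1081] turn [0.0, 0.0, -0.0] rows 2.6
```

View pics/w24.png

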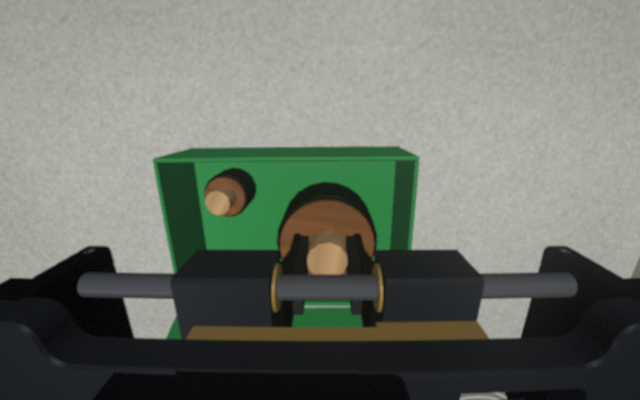

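arm_command(
  commands=[
    [10,[0,0,0.01],[0,0,0]],
    [10,[0,0,0.03],[0,0,0]],
    [10,[0,0,0.055],[0,0,0]],
    [10,[0,0,0.078],[0,0,0]],
    [10,[0,0,0.095],[0,0,0]],
    [10,[0,0,0.104],[0,0,0]],
    [10,[0,0,0.108],[0,0,0]],
    [10,[0,0,0.108],[0,0,0]],
    [38,[0,0,0.108],[0,0,0]],
    [38,[0,0,0.108],[0,0,0]],
  ],
)

```text
time: 42.78
ee_pos: [0.5538, -0.3252, 0.117]
eef_rot: [0.678, 0.735, 0.0, 0.001]
ft_force: [0.9, -0.2, -0.2]
width: 0.0292
```

arm_command(
  commands=[
    [38,[0,0,0],[0,0,0]],
    [38,[0,0,0],[0,0,0]],
    [38,[0,0,-0.02],[0,0,0]],
    [38,[0,0,-0.05],[0,0,0]],
    [38,[0,0,-0.09],[0,0,0]],
    [38,[0,0,-0.13],[0,0,0]],
    [38,[0,0,-0.16],[0,0,0]],
    [38,[-0.03,0,-0.18],[0,0,0]],
    [38,[-0.05,0,-0.19],[0,0,0]],
    [38,[-0.05,0,-0.19],[0,0,0]],
  ],
)

```text
time: 43.62
ee_pos: [0.5569, -0.38, 0.3093]
eef_rot: [0.68, 0.733, -0.001, 0.003]
ft_force: [0.1, -0.9, -0.3]
width: 0.0331
```

```bash
python3 -c "
from h import *
st();snap('wrist','w25');c=snap('scene','s25');c=snap('top','t25')
a=cv2.imread('pics/s25.png');cv2.imwrite('pics/s25z.png',cv2.resize(a[80:310,160:560],None,fx=2,fy=2,interpolation=cv2.INTER_CUBIC))
"
```

```text
t 43.62 pos [ 0.5569 -0.38    0.3093] psi 94.28 tilt [ 0.003  -0.0046] F [ 0.08 -0.85 -0.28] w 0.0331 q [ 0.88  0.48 -0.52  1.27  0.23  1.45  0.46]
```

View pics/w25.png

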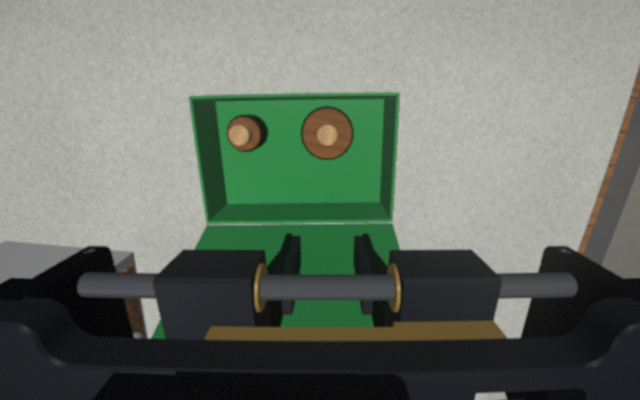

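View pics/s25z.png

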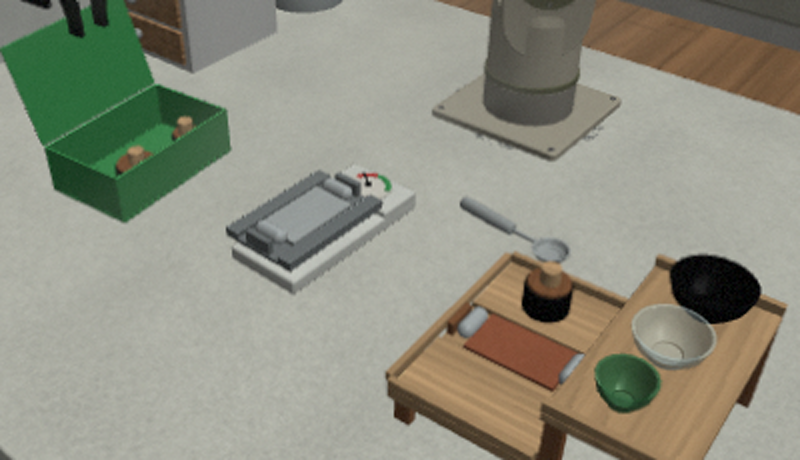

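View pics/t25.png

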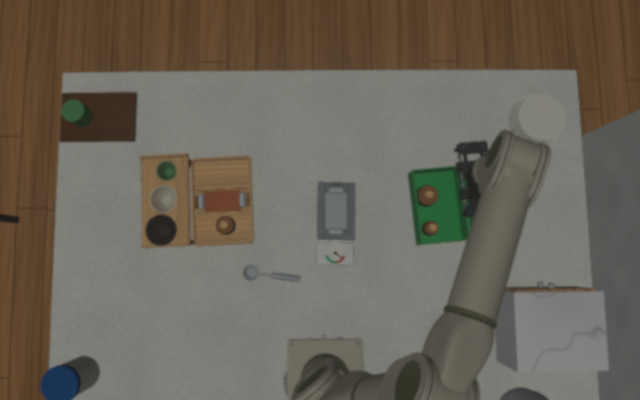

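```bash
python3 -c "
from h import *
print(close_job())
"
```

```text
the job is handed in; nothing more can be done
None
```

I pressed both plates in, weighed and sorted the three dishes, and handed the job in at about 44 s of the 210 s allowed.

- **Plates:** After pressing, the wrist and top pictures showed the steel plate flush in the scale pan and the tile flush in the lower shelf. The fingertip heights under load agreed with that.
- **Small dish:** The needle stayed in the red, close to the green, and the wrist force was about 2 to 3 N, so it went into the green box.
- **Medium dish:** The needle swung into the green at about 5.8 N, so it went on the lower shelf.
- **Large dish:** The needle stayed in the red at about 1.8 N, so it went into the green box.

Each dish was let go on the steel plate for about half a second. I measured only the small dish, at about 3 mm off centre. The other two looked centred in the pictures.

The last pictures from all three cameras show every dish upright in its place. The glass dishes and the black bowl have not visibly moved, and the gripper touches nothing.

**Disagreements:**
- The task text says five of the six dishes are present, but also one of each size. I saw and handled only three.
- The top and wrist cameras differed by up to about 3 mm, which was within what the grasps and fits could take.

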